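Make up a gift order on the fitted board

TASK

Make up the gift order on the wooden board: put one custard cake, the dark brown carton and the red ribbon each into the bed that is cut to fit it, lying flat in the bed. Take the loose cake and carton lying near the board, not those along the back wall or on the oven tray, and leave the cream carton and the empty foil cups beside them where they are. The ribbon is in the ribbon box: open only the lid over the red one (it may stay open), and keep the cake level and do not drop it.

Things in the scene. Friction and masses are not known exactly. Their poses are not given: they have to be found in the camera images.
- order_board: Wooden board 215 (x) x 250 (y) x 20 mm, fixed, near side to the robot; origin under its centre. Three green-floored beds, 8 mm deep (floors at z 12, rims at 20 mm: keep fingertips above the rims). Carton bed 83 (x) x 155 (y) mm, centre x +52, y 0; cake bed 75 x 122 mm, centre x -47, y +54; round ribbon bed 90 mm across, centre x -47, y -68 mm.
- custard_cake: Custard cake, orange-brown on top, in an oval silver foil cup, 59 (x) x 107 (y) x 28 mm, 85 g; origin at the centre of its underside. Grasp across the 59 mm. Goes in the cake bed, length along the board's y, either way round. The cakes on the black oven tray at the right are not part of this job.
- dark_carton: Dark brown closed carton, 67 (x) x 139 (y) x 44 mm, 120 g, lying in the front part of the worktop (another one by the back wall is not part of this job); origin at the centre of its underside. Grasp across the 67 mm. Goes in the carton bed, length along the board's y, either way round.
- cream_carton: Cream carton in the front part of the worktop, same shape and size as the dark brown one; origin at the centre of its underside. To be left where it is.
- empty_cups: Nested stack of empty oval silver foil cups in the front part of the worktop, 65 x 113 x 44 mm; origin at the centre of its underside. To be left where it is.
- ribbon_box: White box 146 (x) x 268 (y) x 36 mm, fixed; origin under its centre, front (lid tabs) to -x. Three compartments in a row, centres at y +88 (left), 0 (middle), -88 mm (right), each 138 (x) x 84 (y) mm inside, floor at z 4 mm. Each holds one ribbon spool, red, green or cream, under its own clear lid; which is where varies.
- ribbon_red: Spool of red ribbon with a round red label on its pale upper flange, lying flat under its clear lid in one compartment, 66 mm across, 22 mm high, 30 g. Origin on its underside, 7 mm off its axis: the axis is at x -4, y +6 mm in its own frame. Grasp from above, fingers closing along the box's x (over 28 mm free on either side). Goes in the round bed.
- lid_left_tab (a point): Grey tab, 24 mm wide (y), 8 mm thick, on the front of the left (box's +y) lid; point 18 mm ahead of the lid's front edge, axes as the box's while closed, z 37 mm. Pinch it from above across y. The hinge runs along the box's y, 164 mm behind the point (+x) and 1 mm below it; opening lifts the tab up and over to +x.
- lid_middle_tab (a point): The same tab on the middle lid. Every lid is 146 (x) x 84 (y) mm, clear with grey rim, 60 g, on a light plain hinge: let go before upright it falls shut; past upright (1.57 rad) it falls back by itself to its stop at 2.4 rad and rests there, leaning back, clear of a gripper in the compartment.
- lid_right_tab (a point): The same tab on the right (box's -y) lid, seen from the robot.

How it is judged (in metres and radians):
At the end, for the whole second after the job is handed in: Cake and dark carton within 12 mm of their beds' centres each way, the red ribbon's origin within 21 mm of its own; undersides within 4.5 mm of the bed floor, tilt under 0.1 rad, at rest; cream carton and empty cups within 30 mm of where they stood; at most one lid open (x of custard_cake in the frame of order_board between -0.059 and -0.035 m and y of custard_cake in the frame of order_board between 0.042 and 0.066 m and z of custard_cake in the frame of order_board between 0.008 and 0.0165 m and angle between each of custard_cake, dark_carton, ribbon_red's own z axis and vertical below 0.1 rad and linear speed of each of custard_cake, dark_carton, ribbon_red below 0.02 m/s and x of dark_carton in the frame of order_board between 0.04 and 0.064 m and y of dark_carton in the frame of order_board between -0.012 and 0.012 m and z of dark_carton in the frame of order_board between 0.008 and 0.0165 m and x of ribbon_red in the frame of order_board between -0.068 and -0.026 m and y of ribbon_red in the frame of order_board between -0.089 and -0.047 m and z of ribbon_red in the frame of order_board between 0.008 and 0.0165 m and distance of each of cream_carton, empty_cups from where it was at the start of the episode below 0.03 m and not (height (world z) of each of lid_left_tab, lid_middle_tab above 0.075 m or height (world z) of each of lid_left_tab, lid_right_tab above 0.075 m or height (world z) of each of lid_middle_tab, lid_right_tab above 0.075 m)); the robot touches nothing.
It fails at once if a lid over another ribbon is opened ((height (world z) of each of lid_left_tab, lid_middle_tab above 0.075 m or height (world z) of each of lid_left_tab, lid_right_tab above 0.075 m or height (world z) of each of lid_middle_tab, lid_right_tab above 0.075 m) or (distance of ribbon_red from where it was at the start of the episode below 0.025 m and height (world z) of lid_left_tab above 0.075 m and y of ribbon_red in the frame of ribbon_box below 0.04 m) or (distance of ribbon_red from where it was at the start of the episode below 0.025 m and height (world z) of lid_middle_tab above 0.075 m and (y of ribbon_red in the frame of ribbon_box above 0.048 m or y of ribbon_red in the frame of ribbon_box below -0.06 m)) or (distance of ribbon_red from where it was at the start of the episode below 0.025 m and height (world z) of lid_right_tab above 0.075 m and y of ribbon_red in the frame of ribbon_box above -0.052 m)).
It fails at once if the cream carton is moved by more than 30 mm (distance of cream_carton from where it was at the start of the episode above 0.03 m).
It fails at once if the stack of empty cups is moved by more than 30 mm (distance of empty_cups from where it was at the start of the episode above 0.03 m).
It fails at once if the cake is tipped by more than 0.5 rad (angle between custard_cake's own z axis and vertical above 0.5 rad).
It fails at once if the cake is dropped (it falls free, faster than 0.7 m/s) (linear speed of custard_cake above 0.7 m/s and contact force between the fingers and custard_cake below 0.2 N).
It also fails if it takes over 96 s, if anything falls off the work surface, if the arm or the gripper's body presses on something with over 40 N, if the wrist force passes 120 N, or if a joint passes its speed limit or range.

ROBOT

A 6-joint arm with a two-finger parallel gripper is mounted at the origin on a cart in front of the work surface, level with it; the furniture and walls round the work are solid. World frame = base frame: x ahead of the robot, y to its left, z up, the work surface at z = 0. Lengths are in m, angles in degrees, forces in N, time in s.
With the tool pointing down it reaches from about 0.35 to 0.875 m from the base axis. Payload 4.2 kg.
Tool frame: the origin (TCP) lies at the very end of the fingers, on their centre line; the grasp point (between the pads) lies behind it (r.grip_point_offset is the z of the grasp point in the tool frame, in m); z points along the fingers, y is the direction in which the jaws open and shut (so a half turn about z gives the same grasp; the last joint's range is limited). The gripper opens to 87 mm and grips with 3 to 60 N. Pads are 19 mm wide; open, the fingers measure 117 mm over their backs; the gripper's body (75 mm by 190 mm) begins 51 mm behind the grasp point.
Start: joints at [87.468, 22.042, 0.453, 0, -68.411, -14.817], TCP at [0.186, 0.597, 0.223] pointing down, gripper open.
Joint ranges: [-179.83, 179.83], [-69.29, 118.12], [-61.27, 80.66], [-181.25, 117.63], [-171.15, -9.14], [-177.46, 177.46]. Speed limits (degrees/s): [159.86, 159.86, 180, 180, 180, 180].

INTERFACE

Orientations are given as a 3x3 rotation matrix whose columns are the frame's x, y, z axes.
In Python, from station import r, capture, workorder gives the robot as it stands. The module is installed in compiled form; this text tells all that it offers.
- The arm moves only by the shell command python3 -m crank 'ROWS'. ROWS is JSON, a list of rows, each an object with "delta_rot": the turn, a rotation vector about the tool's x, y, z in rad, a list of three; "linear": the shift along the tool's x, y, z in m, a list of three; "gripper": the opening in per cent of the stroke, from 0 (shut) to 100 (fully open). A call has 1 to 10 rows; each row shifts and turns the commanded pose from where the row before left it, along the tool's axes as they then stand; what a row does not reach is not made up. A row lasts 1/8 s, in which the tool goes at most 62.5 mm and 10.7 degrees, less where a joint would pass 70% of its speed; a pose out of reach is approached as far as the arm can. A call is refused whole if a number of a shift passes 0.0625 or a number of a turn 0.188, either way. A call with a gripper value outside its range is refused whole. The fingers move at their own pace and stop on an object; the grip force is fixed at half the most. Time passes only in rows, so rows that do not move let the fingers close. It gives the time, the measured TCP pose, the force and the opening at its end, in the units of the state.
- r.sense(): the state, without advancing time (a new reading comes with each control period).
- capture(name): name is "side" or "top"; returns a dict with "img" (420x560x3 uint8, blue, green, red), "fx", "fy", "cx", "cy" (pixels), "world_from_camera" (4x4, takes a point from camera to world coordinates). Camera axes: x right, y down, z forward; pixel columns grow to the right and rows downward; lengths in m; the calibration is good to about 2 mm. A picture is of the moment at which its call begins. There is no depth.
- workorder.finish_job(): hands the job in, once; it reports no verdict.
The state is a dict: "time_s": time; "joints": joint angles; "joint_velocities": joint speeds; "effort": joint torques, N m; "tcp_pos": TCP position; "ee_rot": TCP orientation; "wrist_force": force on the tool from outside, world axes, zero at the start; "moment": the same for the moment, N m; "gripper_width": opening from 0.0 (shut) to 1.0 (fully open).
Only numpy, scipy, OpenCV 4.12 (cv2) and the standard library are available. Lean on these libraries where they do the work, as an engineer would, in place of code of your own. Each camera call takes 0.05 s, during which the arm holds its last target.

## Working session

There is one attempt and no reset: what is moved stays moved. The work goes in short steps, Python scripts to look and compute and a shell command to move; the robot and the scene stay as the last step left them, time stands still between calls to the robot, and variables do not carry over. Pictures are saved under pics/ and viewed, and the job is handed in when it is done.

```bash
mkdir -p pics
python3 - <<'E'
from station import r,capture
import cv2,numpy as np
print(r.sense(), r.grip_point_offset)
for n in("top","side"):
    c=capture(n); cv2.imwrite(f"pics/{n}0.png",c["img"]); print(n,c["fx"],c["fy"],c["cx"],c["cy"]);print(np.round(c["world_from_camera"],4).tolist())
E
```

```text
{'time_s': 0.0, 'joints': array([ 8.74671904e+01,  2.20882596e+01,  3.80545089e-01, -2.95319995e-02,
       -6.84108559e+01, -1.48163738e+01]), 'joint_velocities': array([-0.07512357, -0.06003424,  0.06449772,  0.01943538, -0.0307942 ,
        0.04419852]), 'effort': array([ 3.95980669e-04, -3.90673113e+01,  1.87403941e+01,  4.21971023e+00,
        1.10033032e-02, -1.87887249e-04]), 'tcp_pos': array([0.18617306, 0.59599928, 0.22148978]), 'ee_rot': array([[ 9.54448478e-01, -2.98375228e-01, -5.70252743e-04],
       [-2.98375766e-01, -9.54446287e-01, -2.04619702e-03],
       [ 6.62588885e-05,  2.12313923e-03, -9.99997744e-01]]), 'wrist_force': array([ 0.11546654,  0.50933454, -0.00356949]), 'moment': array([-0.04021466,  0.04100566, -0.01314172]), 'gripper_width': 1.0038430538333736} -0.0187
top 390.9213105551497 390.9213105551497 274.4766245094627 212.86110582201798
[[0.0207, -0.9894, 0.1438, 0.3058], [-0.9996, -0.0234, -0.0171, 0.0185], [0.0203, -0.1433, -0.9895, 1.2644], [0.0, 0.0, 0.0, 1.0]]
side 510.71331199467454 510.71331199467454 273.50245525321236 210.10947806015008
[[0.9403, -0.2478, 0.2334, 0.1934], [-0.34, -0.6489, 0.6807, -0.8721], [-0.0172, -0.7194, -0.6944, 0.9327], [0.0, 0.0, 0.0, 1.0]]
```

View pics/top0.png

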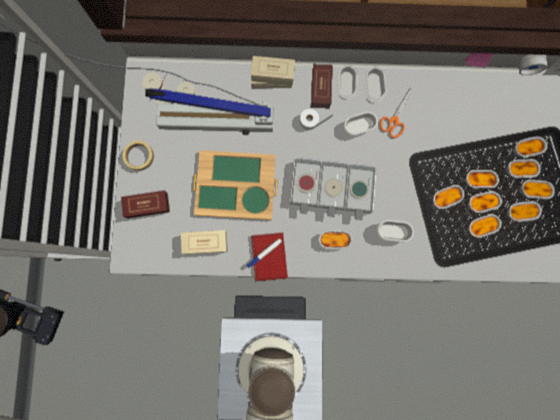

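View pics/side0.png

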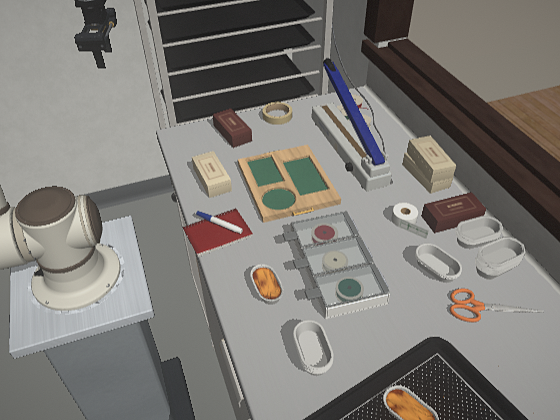

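The top view shows the board at about (235,185) and the ribbon box at (333,187), with red in the left compartment at (306,182). The loose cake is at (335,240), the dark carton at (145,204), the cream carton at (204,242) and the cups at (395,231). I'll enlarge these for measurement.

Run:
```python
import cv2,numpy as np
t=cv2.imread("pics/top0.png"); s=cv2.imread("pics/side0.png")
def crop(im,x,y,w,h,k,n):
    c=cv2.resize(im[y:y+h,x:x+w],None,fx=k,fy=k,interpolation=cv2.INTER_CUBIC)
    for i in range(0,w,10): cv2.line(c,(i*k,0),(i*k,6 if i%50 else 14),(0,0,255),1); 
    for i in range(0,w,20): cv2.putText(c,str(x+i),(i*k,22),0,.35,(0,0,255),1)
    for i in range(0,h,10): cv2.putText(c,str(y+i),(0,i*k+4),0,.35,(0,0,255),1)
    cv2.imwrite(n,c)
crop(t,110,145,130,120,6,"pics/t_left.png")
crop(t,230,145,155,120,5,"pics/t_mid.png")
crop(s,190,90,160,140,5,"pics/s_left.png")
crop(s,240,205,160,120,5,"pics/s_mid.png")
```

```text
(no output)
```

View pics/t_left.png

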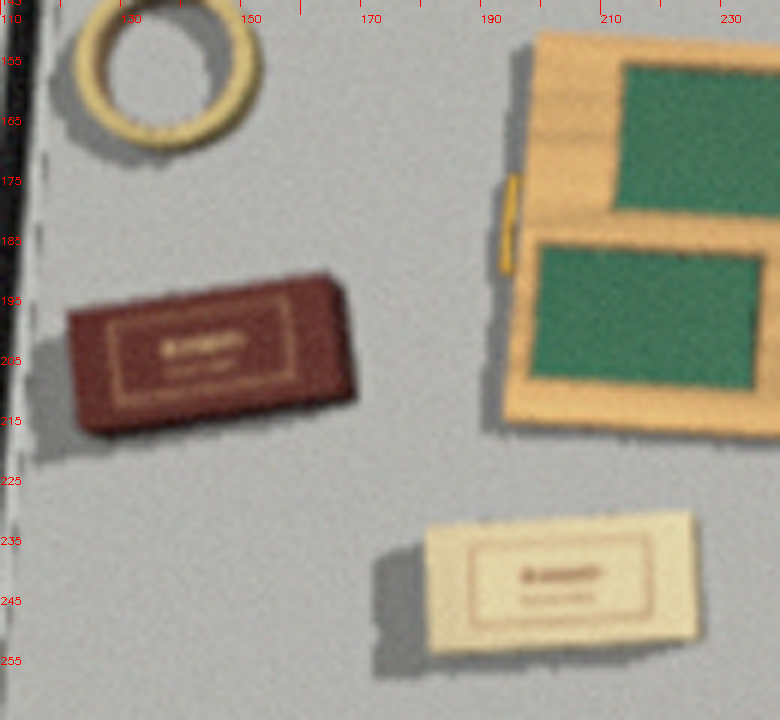

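View pics/t_mid.png

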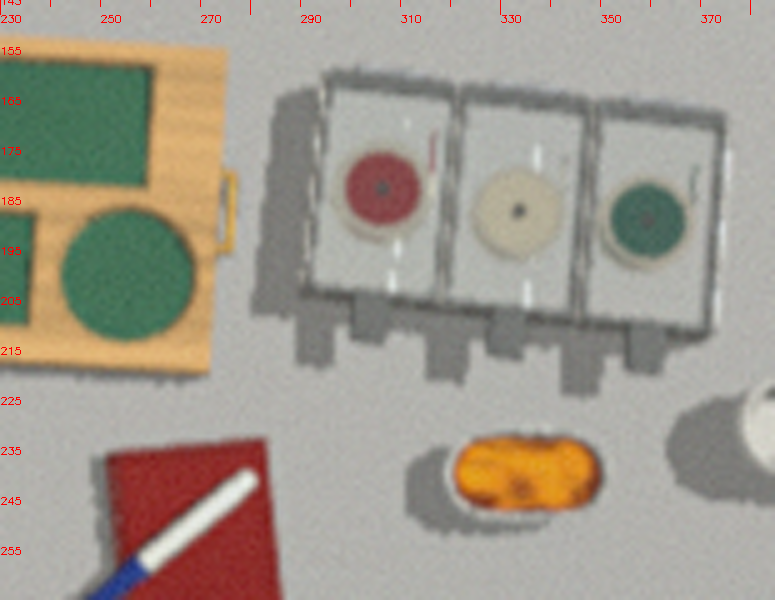

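View pics/s_left.png

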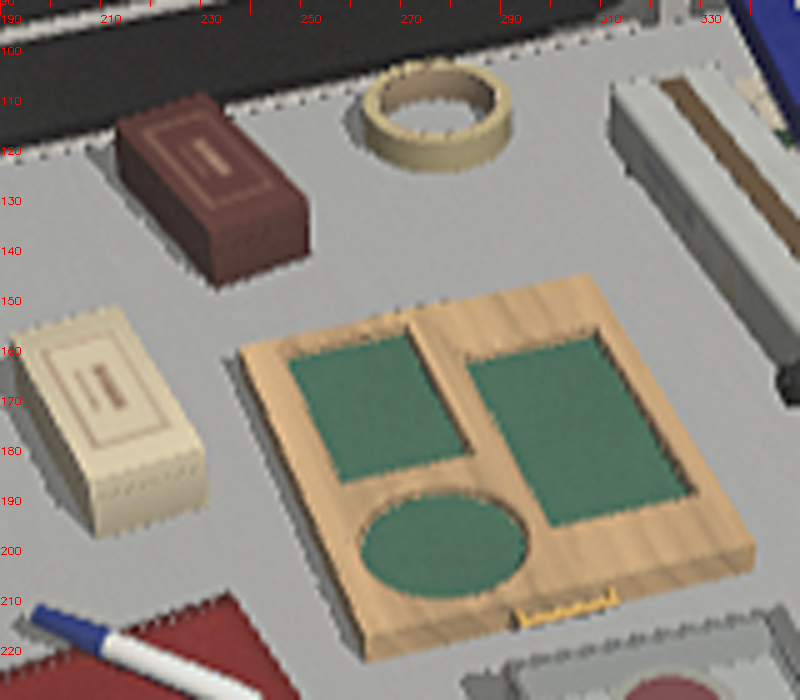

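View pics/s_mid.png

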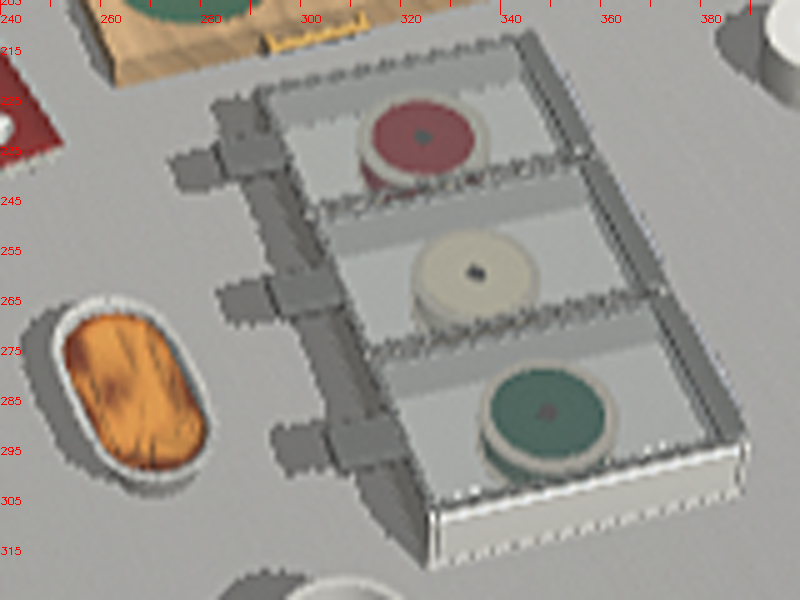

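```bash
cat > h.py <<'E'
import numpy as np
from scipy.optimize import least_squares
CAM={'top':(390.921,274.477,212.861,np.array([[0.0207,-0.9894,0.1438,0.3058],[-0.9996,-0.0234,-0.0171,0.0185],[0.0203,-0.1433,-0.9895,1.2644],[0,0,0,1]])),
'side':(510.713,273.502,210.109,np.array([[0.9403,-0.2478,0.2334,0.1934],[-0.34,-0.6489,0.6807,-0.8721],[-0.0172,-0.7194,-0.6944,0.9327],[0,0,0,1]]))}
def proj(c,p):
    f,cx,cy,T=CAM[c]; q=(np.asarray(p)-T[:3,3])@T[:3,:3]
    return np.stack([cx+f*q[...,0]/q[...,2],cy+f*q[...,1]/q[...,2]],-1)
def onplane(c,uv,z):
    f,cx,cy,T=CAM[c]; d=T[:3,:3]@np.array([(uv[0]-cx)/f,(uv[1]-cy)/f,1]); return T[:3,3]+d*(z-T[2,3])/d[2]
def fit(corr,x0):
    # corr: (cam,local xyz,uv)
    def place(x,L): 
        c,s=np.cos(x[2]),np.sin(x[2]); return np.array([x[0]+c*L[0]-s*L[1],x[1]+s*L[0]+c*L[1],L[2]])
    fn=lambda x:np.concatenate([proj(c,place(x,L))-uv for c,L,uv in corr])
    o=least_squares(fn,x0,loss='soft_l1'); return o.x,np.round(o.fun.reshape(-1,2),1) if 0 else np.round(fn(o.x).reshape(-1,2),1).tolist()
def tri(a,b):
    fn=lambda p:np.concatenate([proj('top',p)-a,proj('side',p)-b]); o=least_squares(fn,[.4,0,.03]); return o.x,np.round(o.fun,1)
E
python3 - <<'E'
from h import *
def B(hx,hy,z): return {k:((1 if k[0]=='+' else -1)*hx,(1 if k[1]=='+' else -1)*hy,z) for k in('++','+-','-+','--')}
b=B(.1075,.125,.02)
print('board',fit([('top',b['++'],(199.2,150.3)),('top',b['-+'],(193.8,215.3)),('top',b['+-'],(267.8+.0,154.6)) if 0 else ('top',b['+-'],(275.6,154.6)),('top',b['--'],(271.8,219.6)),
('side',b['-+'],(238,159.6)),('side',b['++'],(308,145)),('side',b['+-'],(341,199)),('side',b['--'],(263,222-5+0)) ],[.5,.1,0]))
t=B(.0335,.0695,.044);f=B(.0335,.0695,0)
print('dark',fit([('top',t['++'],(121.2,197)),('top',t['+-'],(165,190.5)),('top',f['--'],(169.5,212)),('side',t['-+'],(213,115)),('side',t['++'],(231,108.4)),('side',t['+-'],(251.6,129.6)),('side',t['--'],(232.4,137)),('side',f['+-'],(251.6,141)),('side',f['--'],(233.4,147.6))],[.35,.4,0]))
b=B(.073,.134,.036);f=B(.073,.134,0)
print('box',fit([('top',b['++'],(295,159.4)),('top',b['+-'],(374.4,168)),('top',b['--'],(371.4,212.4)),('top',b['-+'],(290.6,203)),
('side',b['++'],(346,211.4)),('side',b['+-'],(389,293)),('side',b['--'],(326.4,307)),('side',b['-+'],(291.6,223)),('side',f['--'],(326,318.6)),('side',f['+-'],(388.4,303))],[.4,-.1,0]))
print('red',tri((306.4,182.6),(324.6,232.4)), onplane('top',(306.4,182.6),.026))
print('green',tri((359.4,189),(349,287.5)))
print('cake',tri((335.4,239.8),(266.6,282)))
for z in (.02,.025): print('cake ends',onplane('top',(321,238.5),z),onplane('top',(350,240),z))
for uv in [(181,232.5),(225,230.5),(226,252),(182,254)]: print('cream',onplane('top',uv,.044))
for uv in [(378,230),(412,230)]: print('cups',onplane('top',uv,.044))
E
```

```text
board (array([ 0.57728893,  0.1267893 , -0.03635009]), [[0.1, -0.4], [-0.2, -0.6], [-0.2, -0.0], [-0.2, -0.3], [-0.5, 0.1], [-0.3, -0.1], [0.2, 0.2], [-0.2, 0.8]])
dark (array([0.50372614, 0.40954902, 0.18125839]), [[-0.9, -0.7], [-0.6, -0.9], [0.9, 0.3], [-1.2, -0.5], [-0.1, -0.1], [0.3, 0.4], [-0.5, -0.1], [1.0, 0.9], [-0.4, 1.3]])
box (array([ 0.58022714, -0.18675185, -0.08282193]), [[-2.0, -1.0], [0.7, -0.8], [0.6, -1.0], [-2.0, -0.5], [-0.4, -0.9], [1.4, 0.7], [-0.2, 2.1], [-1.6, -1.1], [-0.7, 0.3], [-0.3, 0.6]])
red (array([ 0.58666013, -0.10411646,  0.029144  ]), array([ 0., -0., -0.,  0.])) [ 0.5873697  -0.10437895  0.026     ]
green (array([ 0.568983  , -0.27583286,  0.02955102]), array([-0. ,  0.2,  0.1, -0. ]))
cake (array([ 0.40403135, -0.19789353,  0.02982208]), array([ 0. , -0.2, -0.1,  0. ]))
cake ends [ 0.40741743 -0.15332862  0.02      ] [ 0.40468902 -0.2462979   0.02      ]
cake ends [ 0.40700913 -0.15263821  0.025     ] [ 0.40429169 -0.24523394  0.025     ]
cream [0.4144238  0.28748394 0.044     ]
cream [0.42378626 0.150935   0.044     ]
cream [0.35694407 0.14524313 0.044     ]
cream [0.34785408 0.28074994 0.044     ]
cups [ 0.43629694 -0.33001914  0.044     ]
cups [ 0.43875239 -0.43796129  0.044     ]
```

```bash
cat >> h.py <<'E'
def wp(pose,L):
    x,y,a=pose; c,s=np.cos(a),np.sin(a); L=np.asarray(L,float)
    return np.stack([x+c*L[...,0]-s*L[...,1],y+s*L[...,0]+c*L[...,1],L[...,2]],-1)
E
python3 - <<'E'
from h import *
import cv2
box=(.5802,-.1868,-.0828)
for n in('top','side'):
    im=cv2.imread(f'pics/{n}0.png'); k=5;
    x,y,w,h=(270,145,155,120) if n=='top' else (240,205,160,120)
    c=cv2.resize(im[y:y+h,x:x+w],None,fx=k,fy=k,interpolation=cv2.INTER_CUBIC)
    def poly(P,col,cl=True):
        q=((proj(n,P)-[x,y]+.5)*k).astype(np.int32); cv2.polylines(c,[q],cl,col,1)
    for z,col in((.036,(0,0,255)),(0,(255,0,0))): poly(wp(box,[(-.073,-.134,z),(.073,-.134,z),(.073,.134,z),(-.073,.134,z)]),col)
    for yy in(.088,0,-.088):
        poly(wp(box,[(-.073,yy-.012,.037),(-.101,yy-.012,.037),(-.101,yy+.012,.037),(-.073,yy+.012,.037)]),(0,255,0))
        poly(wp(box,[(-.069,yy-.042,.036),(.069,yy-.042,.036),(.069,yy+.042,.036),(-.069,yy+.042,.036)]),(255,255,0))
    a=np.linspace(0,2*np.pi,60)
    poly(np.stack([.587+.033*np.cos(a),-.104+.033*np.sin(a),0*a+.026],-1),(255,0,255))
    # cake
    t=(.404,-.198,-.029); X=.0295*np.cos(a); Y=np.sign(np.sin(a))*.024+.0295*np.sin(a)
    poly(wp(t,np.stack([X,Y,0*a+.027],-1)),(255,0,255))
    cv2.imwrite(f'pics/ov_{n}.png',c)
    hsv=cv2.cvtColor(im,cv2.COLOR_BGR2HSV); m=cv2.inRange(hsv,(8,120,120),(25,255,255))
    mm=np.zeros_like(m)
    if n=='top': mm[230:252,315:355]=m[230:252,315:355]
    else: mm[260:305,245:285]=m[260:305,245:285]
    p=np.argwhere(mm)[:,::-1].astype(float); ends=p.mean(0)
    print(n,ends,len(p)); W=np.array([onplane(n,q,.026)[:2] for q in p]); C=np.cov(W.T); e,v=np.linalg.eigh(C); print(W.mean(0),v[:,1],2*np.sqrt(e))
E
```

```text
top [334.77620397 239.35694051] 353
[ 0.40519553 -0.19643683] [-0.00738936  0.9999727 ] [0.024168   0.04777856]
side [266.50531915 282.85460993] 564
[ 0.40424301 -0.19692937] [9.05022974e-05 9.99999996e-01] [0.02456192 0.04641946]
```

View pics/ov_top.png

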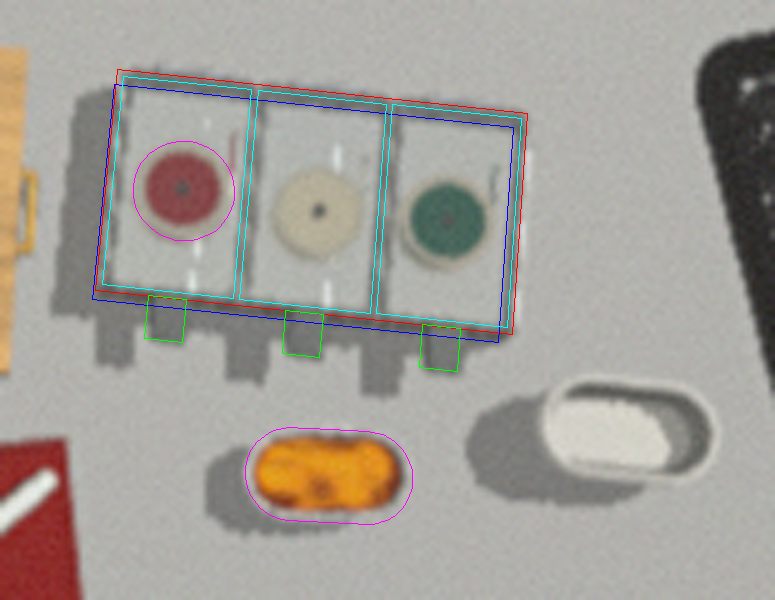

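View pics/ov_side.png

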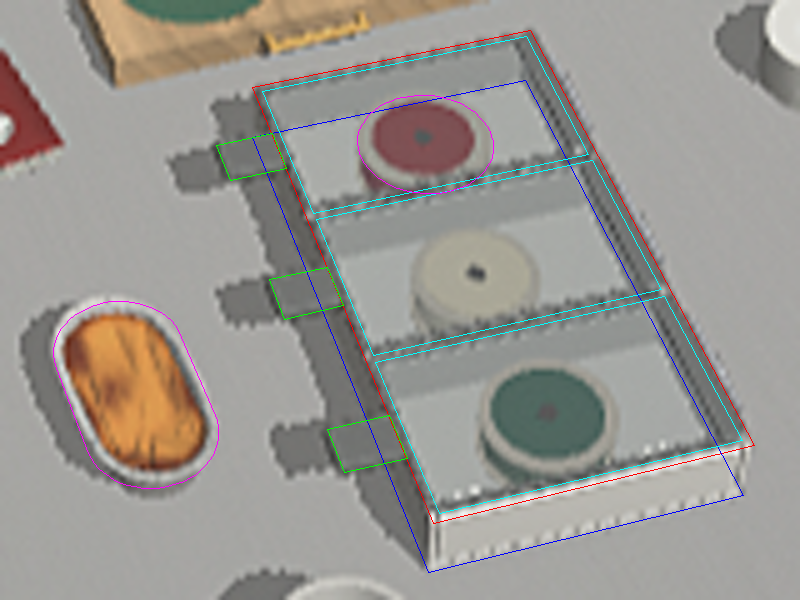

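```bash
cat >> h.py <<'E'
def go(target,theta_deg):
    from station import r
    s=r.sense(); R=s['ee_rot']; d=R.T@(np.array(target)-s['tcp_pos'])
    t=np.radians(theta_deg); G=np.array([[np.cos(t),np.sin(t),0],[np.sin(t),-np.cos(t),0],[0,0,-1]])
    from scipy.spatial.transform import Rotation as Ro
    rv=Ro.from_matrix(R.T@G).as_rotvec()
    d2=G.T@(np.array(target)-s['tcp_pos'])
    print('t',round(s['time_s'],2),'lin(before turn)',np.round(d,4),'turn',np.round(rv,4),'lin(after turn)',np.round(d2,4),'|d|',round(float(np.linalg.norm(d)),4))
E
python3 -c "
from h import *
go((.497,-.0915,.10),-4.75)"
```

```text
t 0.1 lin(before turn) [0.5018 0.5633 0.1227] turn [ 1.9e-03  1.0e-04 -2.2e-01] lin(after turn) [0.3667 0.6595 0.1216] |d| 0.7643
```

```bash
python3 -m crank '[{"delta_rot":[0,0,-0.11],"linear":[0,0,0],"gripper":55},{"delta_rot":[0,0,-0.11],"linear":[0,0,0],"gripper":55},{"delta_rot":[0,0,0],"linear":[0.028,0.0505,0.006],"gripper":55},{"delta_rot":[0,0,0],"linear":[0.028,0.0505,0.006],"gripper":55},{"delta_rot":[0,0,0],"linear":[0.028,0.0505,0.006],"gripper":55},{"delta_rot":[0,0,0],"linear":[0.028,0.0505,0.006],"gripper":55},{"delta_rot":[0,0,0],"linear":[0.028,0.0505,0.006],"gripper":55},{"delta_rot":[0,0,0],"linear":[0.028,0.0505,0.006],"gripper":55},{"delta_rot":[0,0,0],"linear":[0.028,0.0505,0.006],"gripper":55},{"delta_rot":[0,0,0],"linear":[0.028,0.0505,0.006],"gripper":55}]'
python3 -c "
from h import *
go((.497,-.0915,.10),-4.75)"
```

```text
time_s: 1.35
tcp_pos: [0.3764, 0.1736, 0.1744]
ee_rot: [[0.997, -0.082, 0.0], [-0.082, -0.997, 0.0], [0.0, -0.0, -1.0]]
wrist_force: [1.0, -0.3, -0.1]
gripper_width: 0.549
t 1.35 lin(before turn) [0.1419 0.2543 0.0743] turn [-0.0002 -0.0001  0.0007] lin(after turn) [0.1421 0.2542 0.0744] |d| 0.3006
```

```bash
python3 -m crank '[{"delta_rot":[0,0,0],"linear":[0.0285,0.051,0.0149],"gripper":55},{"delta_rot":[0,0,0],"linear":[0.0285,0.051,0.0149],"gripper":55},{"delta_rot":[0,0,0],"linear":[0.0285,0.051,0.0149],"gripper":55},{"delta_rot":[0,0,0],"linear":[0.0285,0.051,0.0149],"gripper":55},{"delta_rot":[0,0,0],"linear":[0.0285,0.051,0.0149],"gripper":55},{"delta_rot":[0,0,0],"linear":[0,0,0],"gripper":55}]'
python3 - <<'E'
from h import *
go((.497,-.0915,.026),-4.75)
from station import capture
import cv2
for n,(x,y,w,h) in(('top',(270,150,120,90)),('side',(240,190,150,115))):
    c=capture(n)['img']; cv2.imwrite(f'pics/a_{n}.png',cv2.resize(c[y:y+h,x:x+w],None,fx=5,fy=5,interpolation=cv2.INTER_CUBIC))
E
```

```text
time_s: 2.1
tcp_pos: [0.4969, -0.0938, 0.098]
ee_rot: [[0.996, -0.089, -0.004], [-0.089, -0.996, -0.0], [-0.004, 0.001, -1.0]]
wrist_force: [-0.1, -0.0, 0.2]
gripper_width: 0.55
t 2.1 lin(before turn) [ 0.0002 -0.0024  0.072 ] turn [ 0.0008  0.0036 -0.0063] lin(after turn) [-0.0001 -0.0023  0.072 ] |d| 0.0721
```

View pics/a_side.png

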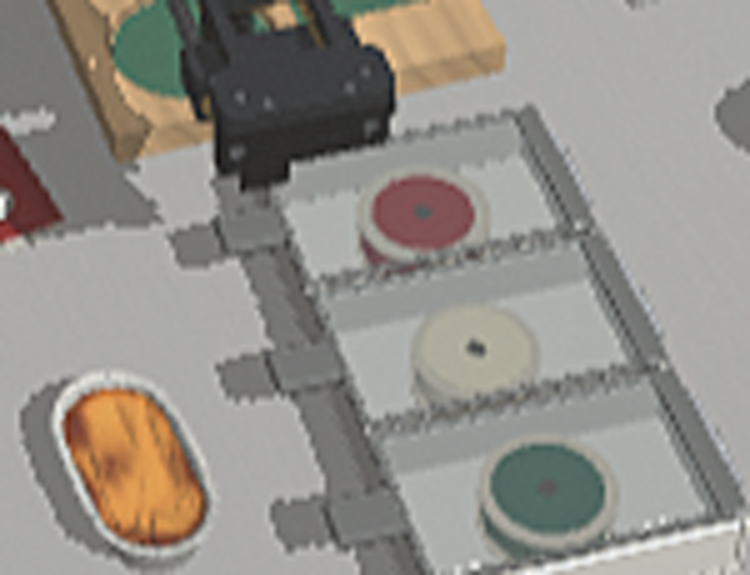

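The gripper is over the left (red) tab, clear of the middle one. Now I lower it and pinch.

```bash
python3 -m crank '[{"delta_rot":[0,0,0],"linear":[0,-0.001,0.024],"gripper":55},{"delta_rot":[0,0,0],"linear":[0,0,0.024],"gripper":55},{"delta_rot":[0,0,0],"linear":[0,0,0.024],"gripper":55},{"delta_rot":[0,0,0],"linear":[0,0,0],"gripper":55},{"delta_rot":[0,0,0],"linear":[0,0,0],"gripper":15},{"delta_rot":[0,0,0],"linear":[0,0,0],"gripper":15},{"delta_rot":[0,0,0],"linear":[0,0,0],"gripper":15},{"delta_rot":[0,0,0],"linear":[0,0,0],"gripper":15}]'
```

```text
time_s: 3.2
tcp_pos: [0.4975, -0.0925, 0.0291]
ee_rot: [[0.997, -0.082, 0.0], [-0.082, -0.997, -0.004], [0.001, 0.004, -1.0]]
wrist_force: [1.9, -16.6, 0.8]
gripper_width: 0.268
```

```bash
python3 -m crank '[{"delta_rot":[0,0,0],"linear":[0,0.002,0],"gripper":15},{"delta_rot":[0,0,0],"linear":[0.0014,0,-0.0214],"gripper":15},{"delta_rot":[0,0,0],"linear":[0.0042,0,-0.021],"gripper":15},{"delta_rot":[0,0,0],"linear":[0.0069,0,-0.0203],"gripper":15},{"delta_rot":[0,0,0],"linear":[0.0095,0,-0.0192],"gripper":15},{"delta_rot":[0,0,0],"linear":[0.0119,0,-0.0178],"gripper":15}]'
python3 - <<'E'
from station import capture
import cv2
c=capture('side')['img'];cv2.imwrite('pics/b_side.png',cv2.resize(c[100:330,220:420],None,fx=2.5,fy=2.5))
E
```

```text
time_s: 3.95
tcp_pos: [0.5307, -0.0959, 0.1285]
ee_rot: [[0.997, -0.083, -0.0], [-0.083, -0.997, -0.002], [0.0, 0.002, -1.0]]
wrist_force: [4.8, -8.0, -7.7]
gripper_width: 0.272
```

View pics/b_side.png

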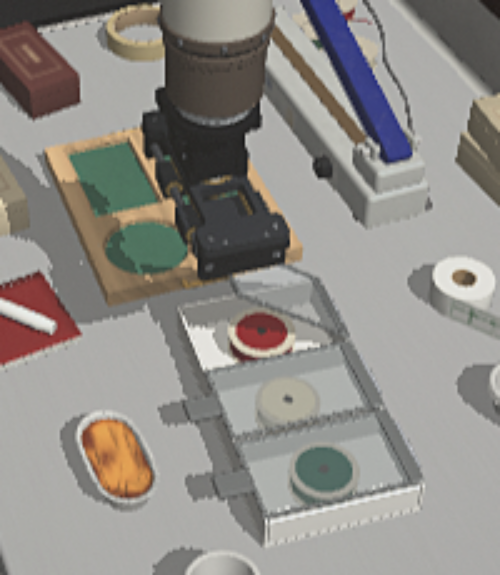

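The left lid alone is rising, with the red spool uncovered at about (260,335). I continue along the arc.

```bash
python3 -m crank '[{"delta_rot":[0,0,0],"linear":[0.0142,0.001,-0.0161],"gripper":15},{"delta_rot":[0,0,0],"linear":[0.0161,0,-0.0142],"gripper":15},{"delta_rot":[0,0,0],"linear":[0.0178,0,-0.0119],"gripper":15},{"delta_rot":[0,0,0],"linear":[0.0192,0,-0.0095],"gripper":15},{"delta_rot":[0,0,0],"linear":[0.0203,0,-0.0069],"gripper":15},{"delta_rot":[0,0,0],"linear":[0.021,0,-0.0042],"gripper":15},{"delta_rot":[0,0,0],"linear":[0.0214,0,-0.0014],"gripper":15},{"delta_rot":[0,0,0],"linear":[0.0214,0,0.0014],"gripper":15},{"delta_rot":[0,0,0],"linear":[0.021,0,0.0042],"gripper":15},{"delta_rot":[0,0,0],"linear":[0,0,0],"gripper":15}]'
python3 - <<'E'
from station import capture
import cv2
c=capture('side')['img'];cv2.imwrite('pics/c_side.png',cv2.resize(c[60:330,220:460],None,fx=2.2,fy=2.2))
E
```

```text
time_s: 5.25
tcp_pos: [0.7035, -0.1112, 0.1875]
ee_rot: [[0.997, -0.083, 0.002], [-0.083, -0.997, -0.002], [0.002, 0.002, -1.0]]
wrist_force: [-0.2, -3.7, 3.5]
gripper_width: 0.267
```

View pics/c_side.png

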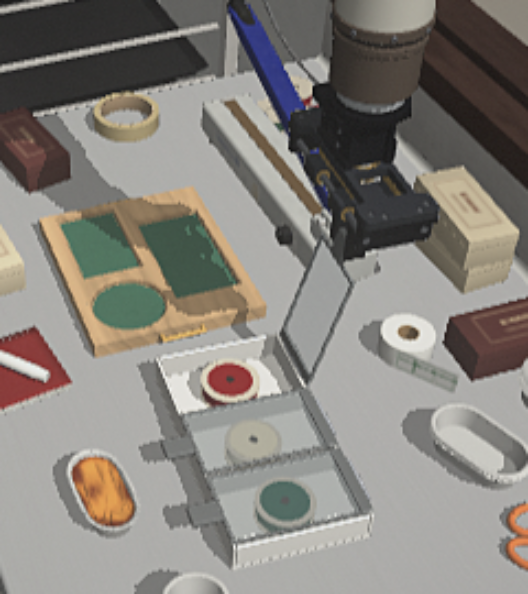

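```bash
python3 -m crank '[{"delta_rot":[0,0,0],"linear":[0,0,0],"gripper":60},{"delta_rot":[0,0,0],"linear":[0,0,0],"gripper":60},{"delta_rot":[0,0,0],"linear":[0,0,0],"gripper":60},{"delta_rot":[0,0,0],"linear":[-0.005,0,-0.02],"gripper":60},{"delta_rot":[0,0,0],"linear":[-0.04,0,-0.04],"gripper":60},{"delta_rot":[0,0,0],"linear":[-0.06,0,0],"gripper":100}]'
python3 - <<'E'
from h import *
from station import capture
import cv2
go((.587,-.104,.2),-94.75)
c=capture('side')['img'];cv2.imwrite('pics/d_side.png',cv2.resize(c[60:330,220:460],None,fx=2.2,fy=2.2))
E
```

```text
time_s: 6.05
tcp_pos: [0.5998, -0.1009, 0.251]
ee_rot: [[0.997, -0.082, 0.009], [-0.082, -0.997, -0.001], [0.009, 0.0, -1.0]]
wrist_force: [0.1, 1.0, 0.4]
gripper_width: 0.647
t 6.05 lin(before turn) [-0.0129  0.0042  0.0509] turn [-0.0073 -0.0074  1.5715] lin(after turn) [0.0042 0.0124 0.051 ] |d| 0.0526
```

View pics/d_side.png

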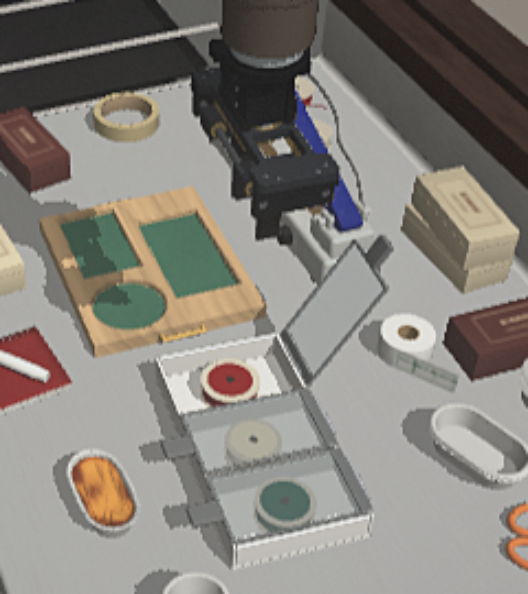

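```bash
python3 -m crank '[{"delta_rot":[0,0,0.1745],"linear":[0,0,0],"gripper":100},{"delta_rot":[0,0,0.1745],"linear":[0,0,0],"gripper":100},{"delta_rot":[0,0,0.1745],"linear":[0,0,0],"gripper":100},{"delta_rot":[0,0,0.1745],"linear":[0,0,0],"gripper":100},{"delta_rot":[0,0,0.1745],"linear":[0,0,0],"gripper":100},{"delta_rot":[0,0,0.1745],"linear":[0,0,0],"gripper":100},{"delta_rot":[0,0,0.1745],"linear":[0,0,0],"gripper":100},{"delta_rot":[0,0,0.1745],"linear":[0,0,0],"gripper":100},{"delta_rot":[0,0,0.1745],"linear":[0,0,0],"gripper":100},{"delta_rot":[0,0,0],"linear":[0,0,0],"gripper":100}]'
python3 - <<'E'
from h import *
from station import capture
import cv2
c=capture('side')['img']; hsv=cv2.cvtColor(c,cv2.COLOR_BGR2HSV)
m=cv2.inRange(hsv,(0,100,60),(8,255,255))|cv2.inRange(hsv,(172,100,60),(180,255,255)); mm=0*m; mm[215:255,300:350]=m[215:255,300:350]
n,l,st,ce=cv2.connectedComponentsWithStats(mm); i=1+np.argmax(st[1:,4]); print(st[i],ce[i],onplane('side',ce[i],.026))
go((.5865,-.104,.014),-94.75)
E
```

```text
time_s: 7.35
tcp_pos: [0.598, -0.1007, 0.2476]
ee_rot: [[-0.08, -0.997, 0.002], [-0.997, 0.08, 0.0], [-0.0, -0.002, -1.0]]
wrist_force: [-0.1, 0.1, 0.3]
gripper_width: 0.999
[315 225  20  15 220] [324.26818182 231.95      ] [ 0.58791442 -0.09977291  0.026     ]
t 7.4 lin(before turn) [0.0042 0.0115 0.2334] turn [-0.0014  0.0002  0.0037] lin(after turn) [0.0042 0.0112 0.2334] |d| 0.2337
```

```bash
python3 -m crank '[{"delta_rot":[0,0,0],"linear":[0.001,0.011,0.05],"gripper":100},{"delta_rot":[0,0,0],"linear":[0.001,0,0.05],"gripper":100},{"delta_rot":[0,0,0],"linear":[0,0,0.05],"gripper":100},{"delta_rot":[0,0,0],"linear":[0,0,0.04],"gripper":100},{"delta_rot":[0,0,0],"linear":[0,0,0.023],"gripper":100},{"delta_rot":[0,0,0],"linear":[0,0,0.02],"gripper":100},{"delta_rot":[0,0,0],"linear":[0,0,0],"gripper":100}]'
```

```text
time_s: 8.28
tcp_pos: [0.5858, -0.102, 0.0122]
ee_rot: [[-0.08, -0.997, -0.003], [-0.997, 0.08, -0.0], [0.001, 0.003, -1.0]]
wrist_force: [-0.2, -0.0, 0.7]
gripper_width: 1.004
```

Run:
```python
from station import capture
import cv2
c=capture('side')['img'];cv2.imwrite('pics/e_side.png',cv2.resize(c[120:330,240:420],None,fx=2.8,fy=2.8))
```

```text
(no output)
```

View pics/e_side.png

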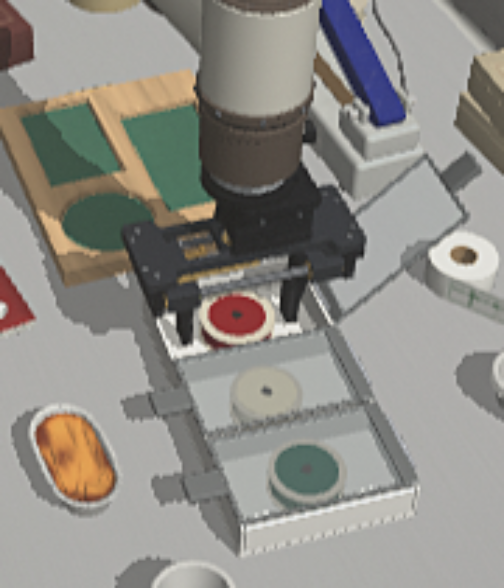

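The spool sits between the fingers, clear of the leaning lid. I raise 2 mm, close and lift.

```bash
python3 -m crank '[{"delta_rot":[0,0,0],"linear":[0.0015,0,-0.002],"gripper":60},{"delta_rot":[0,0,0],"linear":[0,0,0],"gripper":60},{"delta_rot":[0,0,0],"linear":[0,0,0],"gripper":60},{"delta_rot":[0,0,0],"linear":[0,0,0],"gripper":60}]'; python3 -m crank '[{"delta_rot":[0,0,0],"linear":[0,0,-0.02],"gripper":60},{"delta_rot":[0,0,0],"linear":[0,0,-0.03],"gripper":60},{"delta_rot":[0,0,0],"linear":[0,0,-0.04],"gripper":60},{"delta_rot":[0,0,0],"linear":[0,0,0],"gripper":60}]'
python3 - <<'E'
from h import *
from station import capture
import cv2
b=(.5773,.1268,-.03635); p=wp(b,[-.047,-.068,.1]); print(p)
go(p,-94.75)
c=capture('side')['img'];cv2.imwrite('pics/f_side.png',cv2.resize(c[90:330,220:420],None,fx=2.5,fy=2.5))
E
```

```text
time_s: 8.82
tcp_pos: [0.5869, -0.1034, 0.0162]
ee_rot: [[-0.082, -0.997, 0.001], [-0.997, 0.082, -0.0], [0.0, -0.001, -1.0]]
wrist_force: [-0.9, 0.2, 4.3]
gripper_width: 0.747
time_s: 9.32
tcp_pos: [0.589, -0.1034, 0.1089]
ee_rot: [[-0.082, -0.997, 0.008], [-0.997, 0.082, 0.0], [-0.001, -0.008, -1.0]]
wrist_force: [-0.1, -0.3, -0.6]
gripper_width: 0.745
[0.52785979 0.06055299 0.1       ]
t 9.32 lin(before turn) [-0.1584  0.0744  0.0084] turn [-0.0078  0.0007  0.0011] lin(after turn) [-0.1583  0.0745  0.0089] |d| 0.1752
```

View pics/f_side.png

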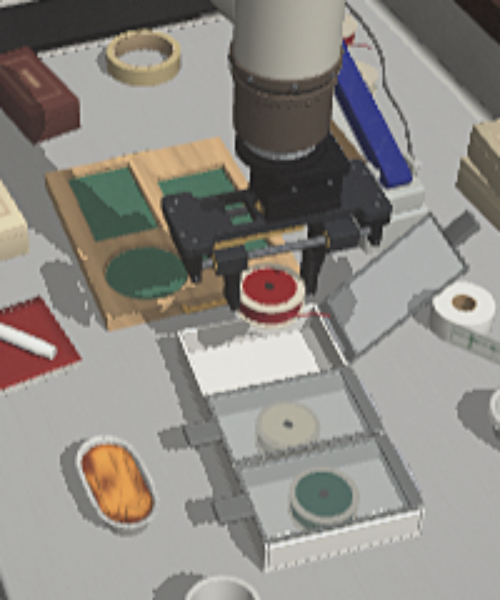

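```bash
python3 -m crank '[{"delta_rot":[0,0,0],"linear":[-0.0396,0.0186,0.002],"gripper":60},{"delta_rot":[0,0,0],"linear":[-0.0396,0.0186,0.002],"gripper":60},{"delta_rot":[0,0,0],"linear":[-0.0396,0.0186,0.002],"gripper":60},{"delta_rot":[0,0,0],"linear":[-0.0396,0.0186,0.002],"gripper":60},{"delta_rot":[0,0,0],"linear":[0,0,0.03],"gripper":60},{"delta_rot":[0,0,0],"linear":[0,0,0.025],"gripper":60},{"delta_rot":[0,0,0],"linear":[0,0,0.01],"gripper":60},{"delta_rot":[0,0,0],"linear":[0,0,0],"gripper":60},{"delta_rot":[0,0,0],"linear":[0,0,0],"gripper":60}]'
python3 - <<'E'
from h import *
from station import capture
import cv2
b=(.5773,.1268,-.03635); p=wp(b,[-.047,-.068,.025]); go(p,-94.75)
c=capture('side')['img'];cv2.imwrite('pics/g_side.png',cv2.resize(c[90:290,190:390],None,fx=3,fy=3))
E
```

```text
time_s: 10.5
tcp_pos: [0.5261, 0.0606, 0.0329]
ee_rot: [[-0.083, -0.997, 0.001], [-0.997, 0.083, 0.0], [-0.0, -0.001, -1.0]]
wrist_force: [0.3, -0.6, -0.3]
gripper_width: 0.749
t 10.5 lin(before turn) [-0.0001 -0.0017  0.0079] turn [-0.0012  0.0004  0.0002] lin(after turn) [-0.0001 -0.0017  0.0079] |d| 0.0081
```

View pics/g_side.png

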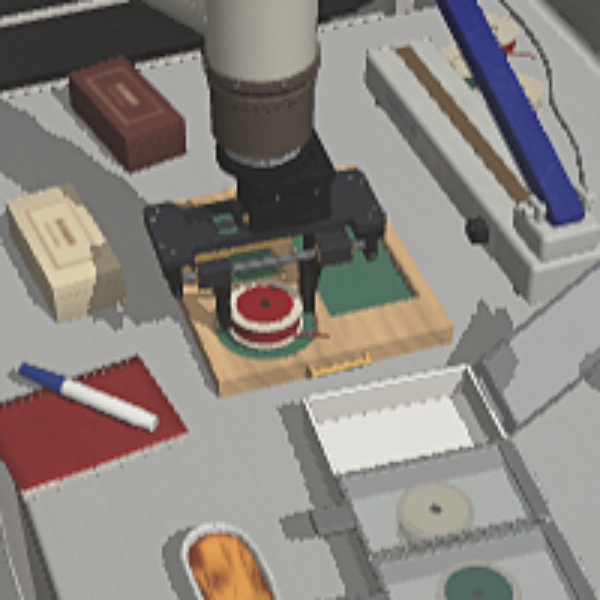

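```bash
python3 -m crank '[{"delta_rot":[0,0,0],"linear":[0,-0.0015,0.005],"gripper":60},{"delta_rot":[0,0,0],"linear":[0,0,0.003],"gripper":60},{"delta_rot":[0,0,0],"linear":[0,0,0],"gripper":60}]'
```

```text
time_s: 10.92
tcp_pos: [0.5271, 0.0604, 0.0243]
ee_rot: [[-0.082, -0.997, -0.0], [-0.997, 0.082, -0.0], [0.0, 0.0, -1.0]]
wrist_force: [-0.2, -0.4, -0.2]
gripper_width: 0.751
```

```bash
python3 -m crank '[{"delta_rot":[0,0,0],"linear":[0,0,0.001],"gripper":85},{"delta_rot":[0,0,0],"linear":[0,0,0],"gripper":95},{"delta_rot":[0,0,0],"linear":[0,0,0],"gripper":95},{"delta_rot":[0,0,0],"linear":[0,0,-0.03],"gripper":95},{"delta_rot":[0,0,0],"linear":[0,0,-0.05],"gripper":100},{"delta_rot":[0,0,-0.07],"linear":[0,0,-0.02],"gripper":100}]'
python3 -c "
from h import *
go((.4048,-.197,.07),-90.4)"
```

```text
time_s: 11.68
tcp_pos: [0.5285, 0.0609, 0.1263]
ee_rot: [[-0.01, -1.0, 0.005], [-1.0, 0.01, 0.002], [-0.002, -0.005, -1.0]]
wrist_force: [0.3, 0.5, -0.6]
gripper_width: 0.995
t 11.68 lin(before turn) [0.2592 0.1213 0.0553] turn [-0.0048  0.0016 -0.0031] lin(after turn) [0.2587 0.1219 0.0563] |d| 0.2915
```

```bash
python3 -m crank '[{"delta_rot":[0,0,0],"linear":[0.0518,0.0242,0],"gripper":92},{"delta_rot":[0,0,0],"linear":[0.0518,0.0242,0],"gripper":92},{"delta_rot":[0,0,0],"linear":[0.0518,0.0242,0.01],"gripper":92},{"delta_rot":[0,0,0],"linear":[0.0518,0.0242,0.02],"gripper":92},{"delta_rot":[0,0,0],"linear":[0.0518,0.0242,0.025],"gripper":92},{"delta_rot":[0,0,0],"linear":[0,0,0],"gripper":92}]'
python3 - <<'E'
from h import *
from station import capture
import cv2
go((.4048,-.197,.012),-90.4)
for n,(x,y,w,h) in(('side',(200,130,200,200)),('top',(180,140,200,130))):
    c=capture(n)['img'];cv2.imwrite(f'pics/i_{n}.png',cv2.resize(c[y:y+h,x:x+w],None,fx=3,fy=3,interpolation=cv2.INTER_CUBIC))
E
```

```text
time_s: 12.42
tcp_pos: [0.399, -0.1992, 0.0666]
ee_rot: [[-0.019, -1.0, -0.005], [-1.0, 0.019, 0.001], [-0.001, 0.005, -1.0]]
wrist_force: [0.6, 0.2, 0.7]
gripper_width: 0.918
t 12.43 lin(before turn) [-0.0023 -0.006   0.0546] turn [ 0.0053  0.0009 -0.0121] lin(after turn) [-0.0023 -0.0058  0.0546] |d| 0.055
```

View pics/i_side.png

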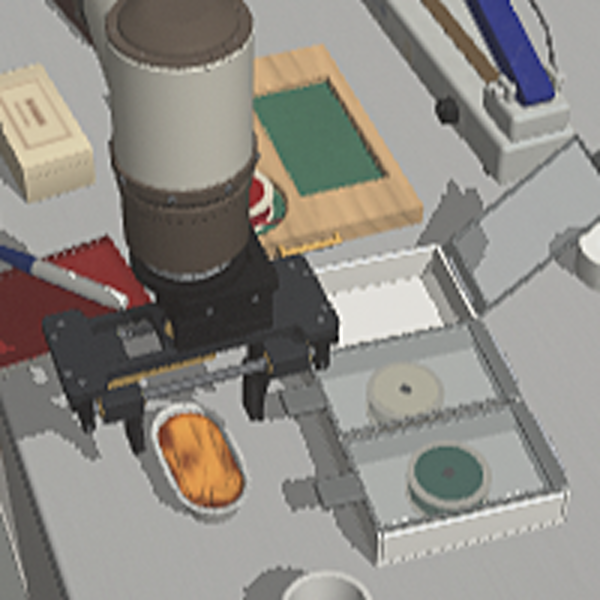

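View pics/i_top.png

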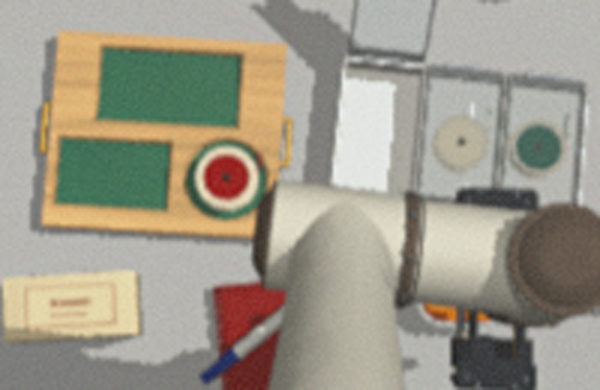

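```bash
python3 -m crank '[{"delta_rot":[0,0,0],"linear":[-0.002,-0.005,0],"gripper":90},{"delta_rot":[0,0,0],"linear":[0,0,0.015],"gripper":90},{"delta_rot":[0,0,0],"linear":[0,0,0.015],"gripper":90},{"delta_rot":[0,0,0],"linear":[0,0,0.01],"gripper":90},{"delta_rot":[0,0,0],"linear":[0,0,0],"gripper":90}]'
python3 - <<'E'
from h import *
from station import capture
import cv2
go((.4048,-.197,.012),-90.4)
n,(x,y,w,h) =('side',(200,200,140,110))
c=capture(n)['img'];cv2.imwrite(f'pics/j_{n}.png',cv2.resize(c[y:y+h,x:x+w],None,fx=5,fy=5,interpolation=cv2.INTER_CUBIC))
E
```

```text
time_s: 13.15
tcp_pos: [0.4082, -0.1944, 0.0281]
ee_rot: [[-0.011, -1.0, -0.001], [-1.0, 0.011, 0.0], [-0.0, 0.001, -1.0]]
wrist_force: [0.5, 0.1, 0.8]
gripper_width: 0.897
t 13.15 lin(before turn) [0.0027 0.0034 0.0161] turn [ 0.0008  0.     -0.0038] lin(after turn) [0.0026 0.0034 0.0161] |d| 0.0166
```

View pics/j_side.png

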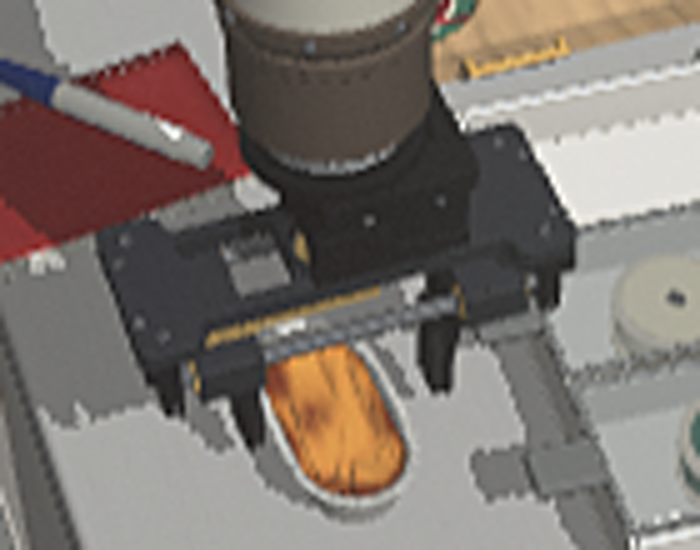

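```bash
python3 -m crank '[{"delta_rot":[0,0,0],"linear":[0.001,0.003,0],"gripper":90},{"delta_rot":[0,0,0],"linear":[0.001,0,0.008],"gripper":90},{"delta_rot":[0,0,0],"linear":[0,0,0.008],"gripper":90},{"delta_rot":[0,0,0],"linear":[0,0,0],"gripper":90}]'; python3 -m crank '[{"delta_rot":[0,0,0],"linear":[0,0,0],"gripper":50},{"delta_rot":[0,0,0],"linear":[0,0,0],"gripper":50},{"delta_rot":[0,0,0],"linear":[0,0,0],"gripper":50},{"delta_rot":[0,0,0],"linear":[0,0,0],"gripper":50}]'
```

```text
time_s: 13.7
tcp_pos: [0.4041, -0.1971, 0.0115]
ee_rot: [[-0.013, -1.0, -0.002], [-1.0, 0.013, 0.0], [-0.0, 0.002, -1.0]]
wrist_force: [0.5, 0.2, -0.4]
gripper_width: 0.904
time_s: 14.2
tcp_pos: [0.4047, -0.1971, 0.0125]
ee_rot: [[-0.012, -1.0, -0.0], [-1.0, 0.012, 0.0], [0.0, 0.0, -1.0]]
wrist_force: [-0.4, -1.1, 0.7]
gripper_width: 0.656
```

```bash
python3 -m crank '[{"delta_rot":[0,0,0],"linear":[0,0,-0.01],"gripper":50},{"delta_rot":[0,0,0],"linear":[0,0,-0.02],"gripper":50},{"delta_rot":[0,0,0],"linear":[0,0,-0.03],"gripper":50},{"delta_rot":[0,0,0],"linear":[0,0,-0.03],"gripper":50},{"delta_rot":[0,0,0],"linear":[0,0,0],"gripper":50}]'
python3 - <<'E'
from h import *
from station import capture
import cv2
b=(.5773,.1268,-.03635); p=wp(b,[-.047,.054,.10]); print(p)
go(p,-92.1)
n,(x,y,w,h) =('side',(180,150,200,160))
c=capture(n)['img'];cv2.imwrite(f'pics/k_{n}.png',cv2.resize(c[y:y+h,x:x+w],None,fx=3,fy=3,interpolation=cv2.INTER_CUBIC))
E
```

```text
time_s: 14.82
tcp_pos: [0.4067, -0.1973, 0.105]
ee_rot: [[-0.012, -1.0, 0.007], [-1.0, 0.012, -0.001], [0.001, -0.007, -1.0]]
wrist_force: [-0.4, -0.1, -1.7]
gripper_width: 0.656
[0.53229352 0.1824724  0.1       ]
t 14.82 lin(before turn) [-0.3813 -0.121   0.0055] turn [-0.0068 -0.0008  0.0246] lin(after turn) [-0.3841 -0.1116  0.005 ] |d| 0.4
```

View pics/k_side.png

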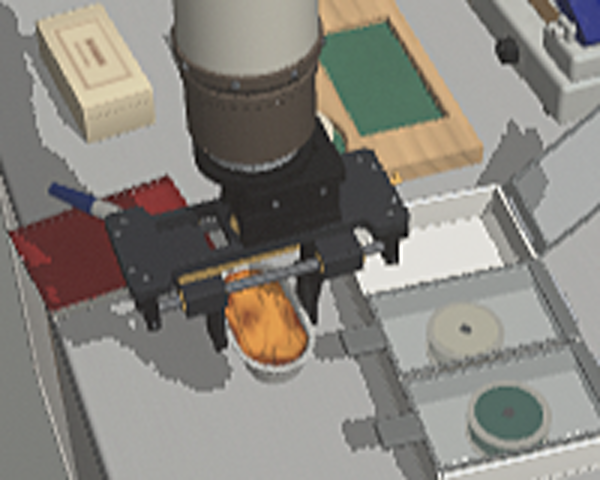

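```bash
python3 -m crank '[{"delta_rot":[0,0,0.0245],"linear":[0,0,0],"gripper":50},{"delta_rot":[0,0,0],"linear":[-0.02,-0.0058,0],"gripper":50},{"delta_rot":[0,0,0],"linear":[-0.045,-0.0131,0],"gripper":50},{"delta_rot":[0,0,0],"linear":[-0.054,-0.0157,0],"gripper":50},{"delta_rot":[0,0,0],"linear":[-0.054,-0.0157,0],"gripper":50},{"delta_rot":[0,0,0],"linear":[-0.054,-0.0157,0],"gripper":50},{"delta_rot":[0,0,0],"linear":[-0.054,-0.0157,0],"gripper":50},{"delta_rot":[0,0,0],"linear":[-0.05,-0.0145,0],"gripper":50},{"delta_rot":[0,0,0],"linear":[-0.035,-0.0102,0],"gripper":50},{"delta_rot":[0,0,0],"linear":[-0.018,-0.0052,0],"gripper":50}]'
python3 -m crank '[{"delta_rot":[0,0,0],"linear":[0,0,0.02],"gripper":50},{"delta_rot":[0,0,0],"linear":[0,0,0.02],"gripper":50},{"delta_rot":[0,0,0],"linear":[0,0,0.01],"gripper":50},{"delta_rot":[0,0,0],"linear":[0,0,0],"gripper":50},{"delta_rot":[0,0,0],"linear":[0,0,0],"gripper":50}]'
python3 - <<'E'
from h import *
from station import capture
import cv2
b=(.5773,.1268,-.03635); p=wp(b,[-.047,.054,.0245]); print(p)
go(p,-92.1)
n,(x,y,w,h) =('side',(180,90,180,140))
c=capture(n)['img'];cv2.imwrite(f'pics/l_{n}.png',cv2.resize(c[y:y+h,x:x+w],None,fx=4,fy=4,interpolation=cv2.INTER_CUBIC))
E
```

```text
time_s: 16.12
tcp_pos: [0.5303, 0.1839, 0.1007]
ee_rot: [[-0.036, -0.999, -0.002], [-0.999, 0.036, -0.002], [0.002, 0.002, -1.0]]
wrist_force: [0.4, -1.1, -1.9]
gripper_width: 0.655
time_s: 16.75
tcp_pos: [0.531, 0.1825, 0.053]
ee_rot: [[-0.037, -0.999, 0.001], [-0.999, 0.037, 0.0], [-0.0, -0.001, -1.0]]
wrist_force: [0.3, -0.6, -0.6]
gripper_width: 0.654
[0.53229352 0.1824724  0.0245    ]
t 16.75 lin(before turn) [ 0.     -0.0013  0.0285] turn [-0.001   0.0005 -0.0006] lin(after turn) [-0.     -0.0013  0.0285] |d| 0.0285
```

View pics/l_side.png

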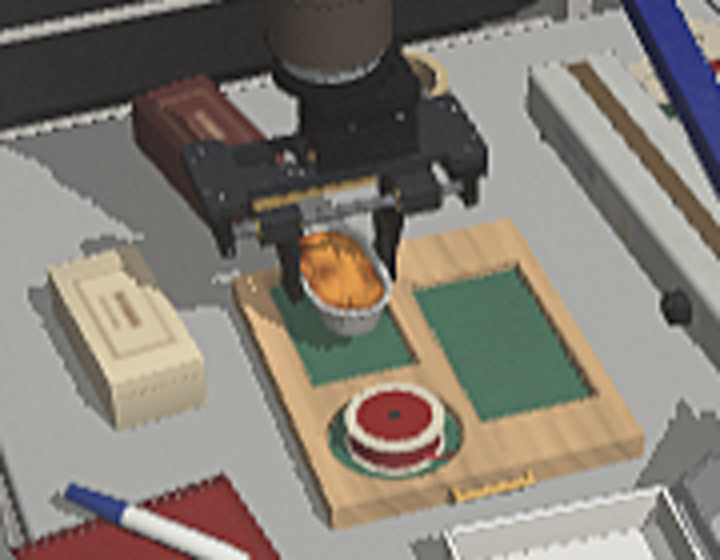

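```bash
python3 -m crank '[{"delta_rot":[0,0,0],"linear":[0,-0.001,0.012],"gripper":50},{"delta_rot":[0,0,0],"linear":[0,0,0.008],"gripper":50},{"delta_rot":[0,0,0],"linear":[0,0,0.005],"gripper":50},{"delta_rot":[0,0,0],"linear":[0,0,0.003],"gripper":50},{"delta_rot":[0,0,0],"linear":[0,0,0],"gripper":50}]'
```

```text
time_s: 17.42
tcp_pos: [0.5315, 0.1824, 0.0245]
ee_rot: [[-0.037, -0.999, -0.0], [-0.999, 0.037, -0.0], [0.0, 0.0, -1.0]]
wrist_force: [-0.9, -0.8, 0.3]
gripper_width: 0.661
```

Run:
```python
from station import capture
import cv2
n,(x,y,w,h) =('side',(180,90,180,140))
c=capture(n)['img'];cv2.imwrite(f'pics/m_{n}.png',cv2.resize(c[y:y+h,x:x+w],None,fx=4,fy=4,interpolation=cv2.INTER_CUBIC))
```

```text
(no output)
```

View pics/m_side.png

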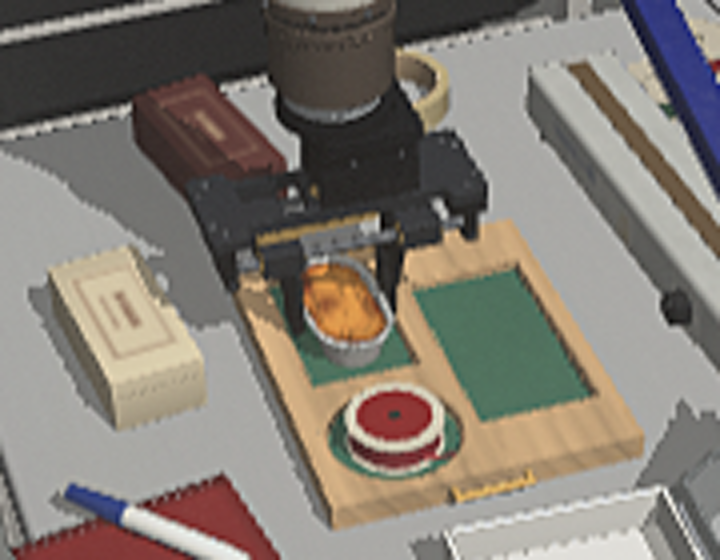

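```bash
python3 -m crank '[{"delta_rot":[0,0,0],"linear":[0,0,0.0005],"gripper":68},{"delta_rot":[0,0,0],"linear":[0,0,0],"gripper":75},{"delta_rot":[0,0,0],"linear":[0,0,0],"gripper":85},{"delta_rot":[0,0,0],"linear":[0,0,0],"gripper":85},{"delta_rot":[0,0,0],"linear":[0,0,-0.02],"gripper":85},{"delta_rot":[0,0,0],"linear":[0,0,-0.04],"gripper":85},{"delta_rot":[0,0,0],"linear":[0,0,-0.05],"gripper":100},{"delta_rot":[0,0,0],"linear":[0,0,-0.02],"gripper":100}]'
python3 - <<'E'
from h import *
go((.5037,.4095,.11),-90+10.39)
from station import capture
import cv2
for n,(x,y,w,h) in(('side',(180,80,180,140)),('top',(100,140,190,125))):
    c=capture(n)['img'];cv2.imwrite(f'pics/n_{n}.png',cv2.resize(c[y:y+h,x:x+w],None,fx=4,fy=4,interpolation=cv2.INTER_CUBIC))
E
```

```text
time_s: 18.48
tcp_pos: [0.533, 0.1833, 0.1572]
ee_rot: [[-0.036, -0.999, 0.005], [-0.999, 0.037, 0.003], [-0.003, -0.005, -1.0]]
wrist_force: [0.1, -0.3, 0.0]
gripper_width: 0.971
t 18.48 lin(before turn) [-0.2248  0.0377  0.0477] turn [-0.0053  0.0024 -0.2178] lin(after turn) [-0.2278 -0.012   0.0472] |d| 0.2329
```

View pics/n_side.png

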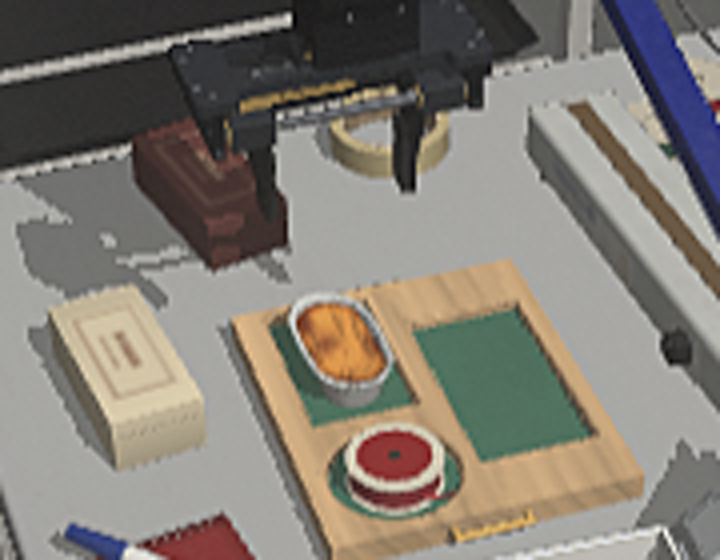

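View pics/n_top.png

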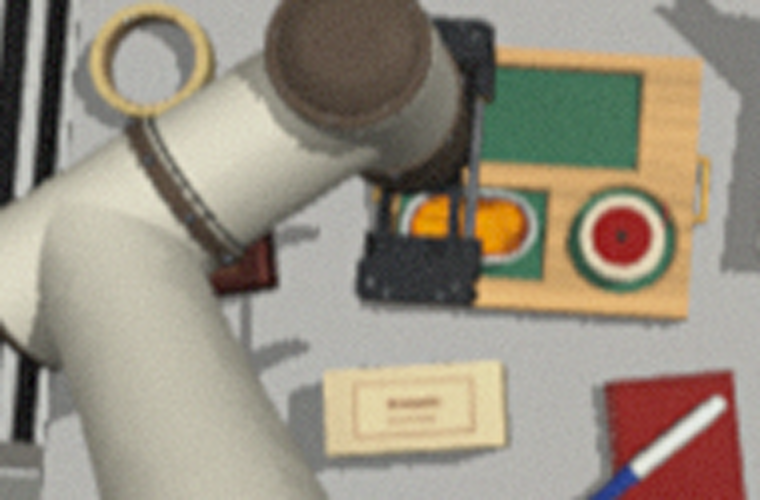

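```bash
python3 -m crank '[{"delta_rot":[0,0,-0.109],"linear":[0,0,0],"gripper":100},{"delta_rot":[0,0,-0.109],"linear":[0,0,0],"gripper":100},{"delta_rot":[0,0,0],"linear":[-0.045,-0.0024,0],"gripper":100},{"delta_rot":[0,0,0],"linear":[-0.046,-0.0024,0],"gripper":100},{"delta_rot":[0,0,0],"linear":[-0.046,-0.0024,0],"gripper":100},{"delta_rot":[0,0,0],"linear":[-0.046,-0.0024,0.02],"gripper":100},{"delta_rot":[0,0,0],"linear":[-0.045,-0.0024,0.028],"gripper":100},{"delta_rot":[0,0,0],"linear":[0,0,0.03],"gripper":100},{"delta_rot":[0,0,0],"linear":[0,0,0],"gripper":100},{"delta_rot":[0,0,0],"linear":[0,0,0],"gripper":100}]'
python3 - <<'E'
from h import *
go((.5037,.4095,.014),-90+10.39)
from station import capture
import cv2
for n,(x,y,w,h) in(('side',(180,60,180,140)),):
    c=capture(n)['img'];cv2.imwrite(f'pics/o_{n}.png',cv2.resize(c[y:y+h,x:x+w],None,fx=4,fy=4,interpolation=cv2.INTER_CUBIC))
E
```

```text
time_s: 19.82
tcp_pos: [0.5027, 0.4087, 0.076]
ee_rot: [[0.18, -0.984, 0.0], [-0.984, -0.18, -0.0], [0.0, -0.0, -1.0]]
wrist_force: [0.0, -1.0, 0.1]
gripper_width: 0.999
t 19.82 lin(before turn) [-0.0007 -0.0011  0.062 ] turn [-0.0003 -0.0004 -0.0005] lin(after turn) [-0.0006 -0.0011  0.062 ] |d| 0.062
```

View pics/o_side.png

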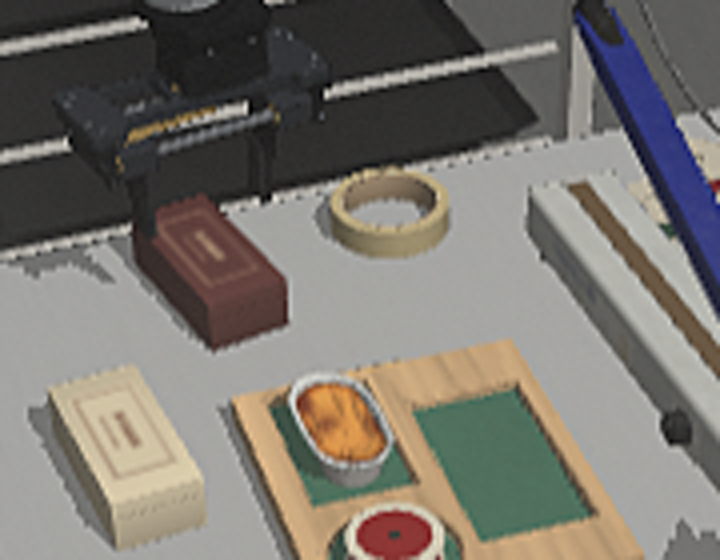

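Run:
```python
from h import *
y=np.array([-.984,-.18,0]); p=np.array([.5027,.4087,.076])
for d in(-.051,.051): print(proj('side',p+d*y))
import cv2
from station import capture
d=(.5037,.4095,.1813)
im=capture('side')['img']; x0,y0,w,h=200,90,70,70;k=8
c=cv2.resize(im[y0:y0+h,x0:x0+w],None,fx=k,fy=k,interpolation=cv2.INTER_CUBIC)
for z,col in((.044,(0,0,255)),(0,(255,0,0))):
    q=((proj('side',wp(d,[(-.0335,-.0695,z),(.0335,-.0695,z),(.0335,.0695,z),(-.0335,.0695,z)]))-[x0,y0]+.5)*k).astype(np.int32); cv2.polylines(c,[q],True,col,1)
cv2.imwrite('pics/p.png',c)
```

```text
[245.34506017 108.47121614]
[215.08625607 118.42240929]
```

View pics/p.png

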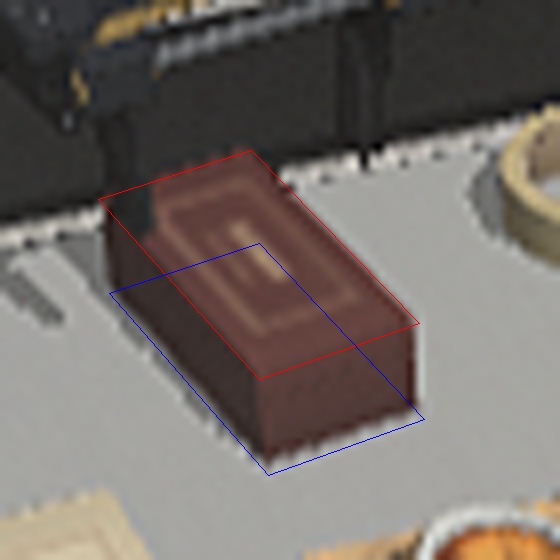

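```bash
python3 -m crank '[{"delta_rot":[0,0,0],"linear":[-0.002,-0.001,0.012],"gripper":100},{"delta_rot":[0,0,0],"linear":[0,0,0.012],"gripper":100},{"delta_rot":[0,0,0],"linear":[0,0,0.012],"gripper":100},{"delta_rot":[0,0,0],"linear":[0,0,0.012],"gripper":100},{"delta_rot":[0,0,0],"linear":[0,0,0.013],"gripper":100},{"delta_rot":[0,0,0],"linear":[0,0,0],"gripper":100}]'
python3 - <<'E'
from station import capture
import cv2
n,(x,y,w,h)='side',(180,70,110,90)
c=capture(n)['img'];cv2.imwrite(f'pics/q_{n}.png',cv2.resize(c[y:y+h,x:x+w],None,fx=6,fy=6,interpolation=cv2.INTER_CUBIC))
E
```

```text
time_s: 20.68
tcp_pos: [0.5023, 0.4103, 0.0131]
ee_rot: [[0.18, -0.984, -0.002], [-0.984, -0.18, -0.002], [0.002, 0.002, -1.0]]
wrist_force: [0.2, 0.1, 0.4]
gripper_width: 1.003
```

View pics/q_side.png

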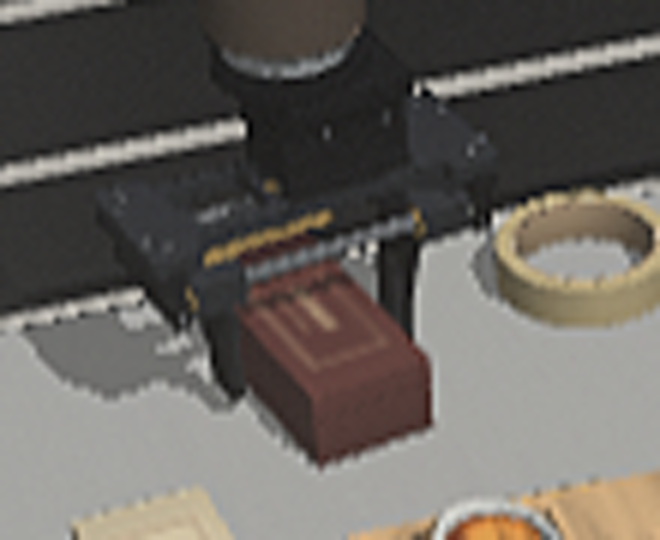

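The fingers straddle the carton with a gap on both sides. I close and lift.

```bash
python3 -m crank '[{"delta_rot":[0,0,0],"linear":[0,0,-0.001],"gripper":60},{"delta_rot":[0,0,0],"linear":[0,0,0],"gripper":60},{"delta_rot":[0,0,0],"linear":[0,0,0],"gripper":60},{"delta_rot":[0,0,0],"linear":[0,0,0],"gripper":60}]'; python3 -m crank '[{"delta_rot":[0,0,0],"linear":[0,0,-0.02],"gripper":60},{"delta_rot":[0,0,0],"linear":[0,0,-0.04],"gripper":60},{"delta_rot":[0,0,0],"linear":[0,0,-0.05],"gripper":60},{"delta_rot":[0,0,0],"linear":[0,0,0],"gripper":60}]'
python3 - <<'E'
from h import *
from station import capture
import cv2
b=(.5773,.1268,-.03635); p=wp(b,[.052,.0,.12]); print(p)
go(p,-92.1)
n,(x,y,w,h)='side',(180,50,130,100)
c=capture(n)['img'];cv2.imwrite(f'pics/r_{n}.png',cv2.resize(c[y:y+h,x:x+w],None,fx=6,fy=6,interpolation=cv2.INTER_CUBIC))
E
```

```text
time_s: 21.22
tcp_pos: [0.503, 0.4112, 0.0164]
ee_rot: [[0.18, -0.984, 0.0], [-0.984, -0.18, 0.0], [-0.0, -0.0, -1.0]]
wrist_force: [-0.6, 0.1, 1.9]
gripper_width: 0.753
time_s: 21.72
tcp_pos: [0.5049, 0.4132, 0.1308]
ee_rot: [[0.181, -0.984, 0.007], [-0.984, -0.181, 0.007], [-0.006, -0.008, -1.0]]
wrist_force: [-0.0, 0.3, -1.6]
gripper_width: 0.754
[0.62926565 0.12491022 0.12      ]
t 21.73 lin(before turn) [ 0.3061 -0.0702  0.0095] turn [-0.0073  0.0068  0.2183] lin(after turn) [ 0.2835 -0.1349  0.0108] |d| 0.3142
```

View pics/r_side.png

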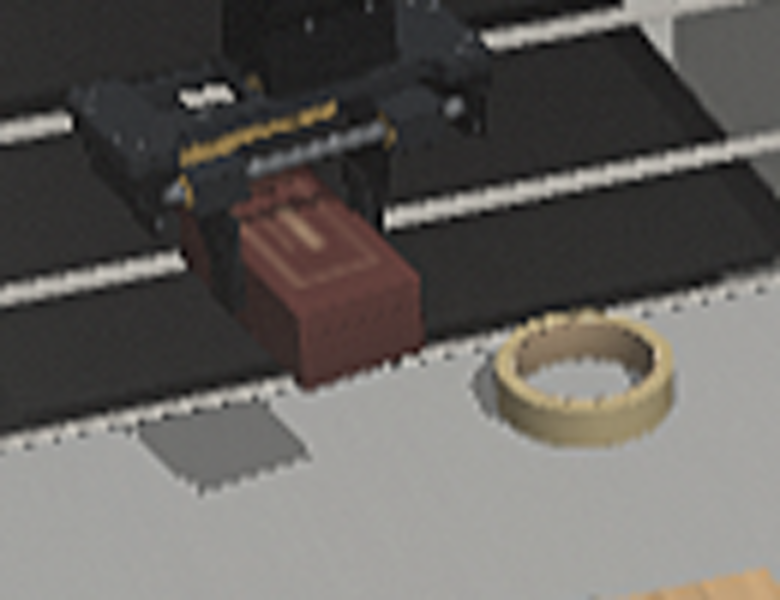

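```bash
python3 -m crank '[{"delta_rot":[0,0,0],"linear":[0.02,-0.0045,0],"gripper":60},{"delta_rot":[0,0,0],"linear":[0.045,-0.0103,0],"gripper":60},{"delta_rot":[0,0,0],"linear":[0.055,-0.0126,0],"gripper":60},{"delta_rot":[0,0,0],"linear":[0.055,-0.0126,0],"gripper":60},{"delta_rot":[0,0,0],"linear":[0.055,-0.0126,0],"gripper":60},{"delta_rot":[0,0,0],"linear":[0.046,-0.0105,0],"gripper":60},{"delta_rot":[0,0,0],"linear":[0.03,-0.007,0],"gripper":60},{"delta_rot":[0,0,0.109],"linear":[0,0,0],"gripper":60},{"delta_rot":[0,0,0.109],"linear":[0,0,0],"gripper":60},{"delta_rot":[0,0,0],"linear":[0,0,0],"gripper":60}]'
python3 - <<'E'
from h import *
b=(.5773,.1268,-.03635); p=wp(b,[.052,.0,.05])
go(p,-92.1)
E
```

```text
time_s: 23.02
tcp_pos: [0.6259, 0.1213, 0.1239]
ee_rot: [[-0.037, -0.999, -0.004], [-0.999, 0.037, -0.001], [0.002, 0.004, -1.0]]
wrist_force: [0.5, 0.5, -1.5]
gripper_width: 0.754
t 23.02 lin(before turn) [-0.0039 -0.0035  0.0739] turn [ 0.0036 -0.0015 -0.0003] lin(after turn) [-0.0038 -0.0033  0.0739] |d| 0.074
```

```bash
python3 -m crank '[{"delta_rot":[0,0,0],"linear":[-0.0038,-0.0025,0.02],"gripper":60},{"delta_rot":[0,0,0],"linear":[0,0,0.025],"gripper":60},{"delta_rot":[0,0,0],"linear":[0,0,0.023],"gripper":60},{"delta_rot":[0,0,0],"linear":[0,0,0],"gripper":60},{"delta_rot":[0,0,0],"linear":[0,0,0],"gripper":60}]'
python3 - <<'E'
from h import *
b=(.5773,.1268,-.03635); p=wp(b,[.052,.0,.028])
go(p,-92.1)
from station import capture
import cv2
for n,(x,y,w,h) in(('side',(220,90,140,140)),):
    im=capture(n)['img'];k=5
    c=cv2.resize(im[y:y+h,x:x+w],None,fx=k,fy=k,interpolation=cv2.INTER_CUBIC)
    T=np.array(p); T=(float(p[0]),float(p[1]),b[2])
    from station import r
    s=r.sense(); tz=s['tcp_pos'][2]-.016; d=(s['tcp_pos'][0],s['tcp_pos'][1],b[2])
    for z,col in((.044+tz,(0,0,255)),(tz,(255,0,0))):
        q=((proj(n,wp(d,[(-.0335,-.0695,z),(.0335,-.0695,z),(.0335,.0695,z),(-.0335,.0695,z)]))-[x,y]+.5)*k).astype(np.int32); cv2.polylines(c,[q],True,col,1)
    cv2.imwrite(f'pics/s_{n}.png',c)
E
```

```text
time_s: 23.65
tcp_pos: [0.63, 0.1263, 0.0583]
ee_rot: [[-0.036, -0.999, 0.001], [-0.999, 0.036, -0.0], [0.0, -0.001, -1.0]]
wrist_force: [-0.3, 0.4, -1.8]
gripper_width: 0.755
t 23.65 lin(before turn) [0.0014 0.0007 0.0303] turn [-0.0007 -0.0001  0.0008] lin(after turn) [0.0014 0.0007 0.0303] |d| 0.0303
```

View pics/s_side.png

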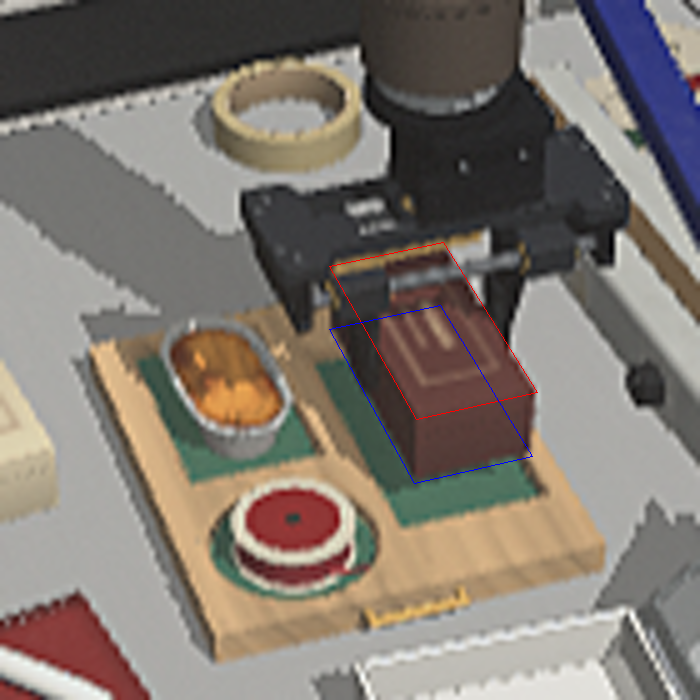

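```bash
python3 -m crank '[{"delta_rot":[0,0,0],"linear":[0.003,0.0007,0.01],"gripper":60},{"delta_rot":[0,0,0],"linear":[0,0,0.01],"gripper":60},{"delta_rot":[0,0,0],"linear":[0,0,0.006],"gripper":60},{"delta_rot":[0,0,0],"linear":[0,0,0.003],"gripper":60},{"delta_rot":[0,0,0],"linear":[0,0,0],"gripper":60}]'
```

```text
time_s: 24.32
tcp_pos: [0.6289, 0.1236, 0.0288]
ee_rot: [[-0.037, -0.999, 0.0], [-0.999, 0.037, 0.0], [-0.0, -0.0, -1.0]]
wrist_force: [0.1, 0.4, -1.3]
gripper_width: 0.757
```

```bash
python3 -m crank '[{"delta_rot":[0,0,0],"linear":[0,0,0.0015],"gripper":60},{"delta_rot":[0,0,0],"linear":[0,0,0],"gripper":60}]';python3 -m crank '[{"delta_rot":[0,0,0],"linear":[0,0,0.001],"gripper":60},{"delta_rot":[0,0,0],"linear":[0,0,0],"gripper":60}]'
```

```text
time_s: 24.58
tcp_pos: [0.6292, 0.1236, 0.0284]
ee_rot: [[-0.037, -0.999, 0.001], [-0.999, 0.037, 0.0], [-0.0, -0.001, -1.0]]
wrist_force: [-0.4, 0.4, 4.0]
gripper_width: 0.753
time_s: 24.82
tcp_pos: [0.6292, 0.1236, 0.0283]
ee_rot: [[-0.037, -0.999, 0.001], [-0.999, 0.037, 0.0], [-0.0, -0.001, -1.0]]
wrist_force: [-3.0, -0.2, 9.4]
gripper_width: 0.755
```

```bash
python3 -m crank '[{"delta_rot":[0,0,0],"linear":[0,0,-0.001],"gripper":92},{"delta_rot":[0,0,0],"linear":[0,0,0],"gripper":92},{"delta_rot":[0,0,0],"linear":[0,0,0],"gripper":92},{"delta_rot":[0,0,0],"linear":[0,0,-0.02],"gripper":92},{"delta_rot":[0,0,0],"linear":[0,0,-0.05],"gripper":92},{"delta_rot":[0,0,0],"linear":[0,0,-0.06],"gripper":92},{"delta_rot":[0,0,0],"linear":[-0.05,-0.01,-0.03],"gripper":92},{"delta_rot":[0,0,0],"linear":[-0.06,-0.01,0],"gripper":92},{"delta_rot":[0,0,0],"linear":[-0.06,-0.01,0],"gripper":92},{"delta_rot":[0,0,0],"linear":[-0.06,-0.01,0],"gripper":92}]'; python3 -m crank '[{"delta_rot":[0,0,0],"linear":[-0.05,-0.03,0],"gripper":92},{"delta_rot":[0,0,0],"linear":[0,0,0],"gripper":92},{"delta_rot":[0,0,0],"linear":[0,0,0],"gripper":92}]'
python3 - <<'E'
from station import capture
import cv2
for n,(x,y,w,h) in(('side',(180,90,190,140)),('top',(100,140,190,130))):
    c=capture(n)['img'];cv2.imwrite(f'pics/z_{n}.png',c);cv2.imwrite(f'pics/zc_{n}.png',cv2.resize(c[y:y+h,x:x+w],None,fx=4,fy=4,interpolation=cv2.INTER_CUBIC))
E
```

```text
time_s: 26.08
tcp_pos: [0.6774, 0.3535, 0.1871]
ee_rot: [[-0.037, -0.999, -0.0], [-0.999, 0.037, -0.0], [0.0, 0.0, -1.0]]
wrist_force: [0.2, -0.4, -0.1]
gripper_width: 0.918
time_s: 26.45
tcp_pos: [0.7088, 0.4003, 0.1858]
ee_rot: [[-0.037, -0.999, -0.002], [-0.999, 0.037, -0.002], [0.002, 0.002, -1.0]]
wrist_force: [-0.4, 0.2, 0.2]
gripper_width: 0.921
```

View pics/zc_side.png

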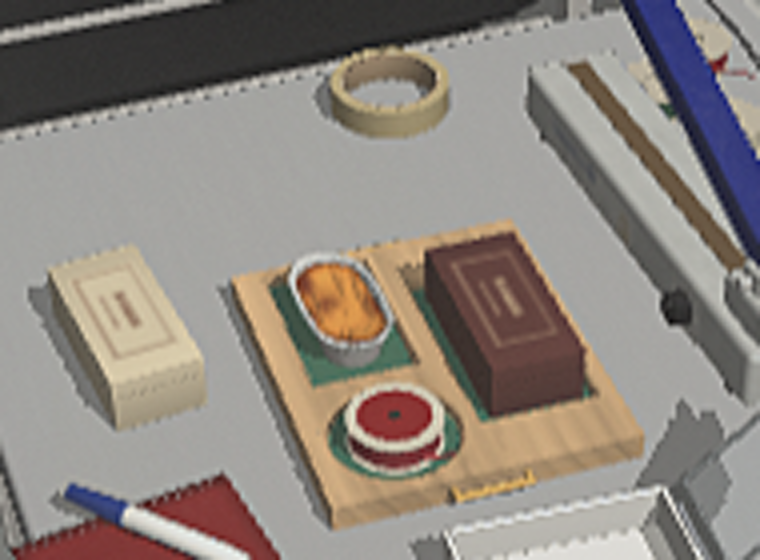

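View pics/zc_top.png

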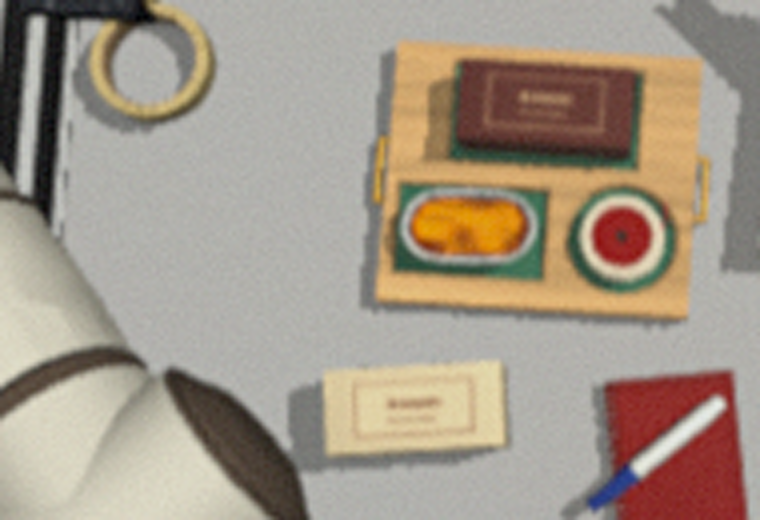

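View pics/z_top.png

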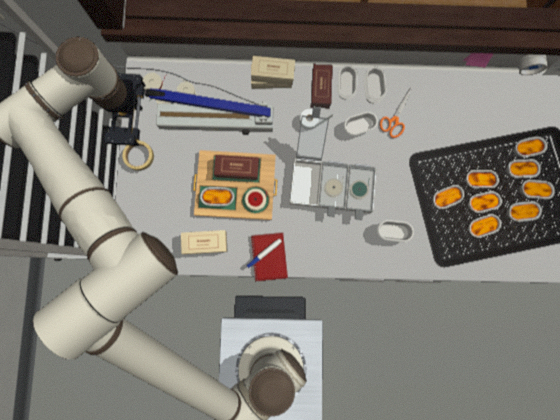

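Run:
```python
from h import *
import cv2
b=(.5773,.1268,-.03635)
def tb(p): 
    d=np.array(p[:2])-b[:2]; c,s=np.cos(b[2]),np.sin(b[2]); return np.round([c*d[0]+s*d[1],-s*d[0]+c*d[1],p[2]],4)
cen={}
for n,(x,y,w,h) in(('top',(195,185,45,25)),('side',(250,145,35,40))):
    hsv=cv2.cvtColor(cv2.imread(f'pics/z_{n}.png'),cv2.COLOR_BGR2HSV); m=cv2.inRange(hsv,(5,170,110),(20,255,255))
    mm=0*m; mm[y:y+h,x:x+w]=m[y:y+h,x:x+w]
    n_,l,st,ce=cv2.connectedComponentsWithStats(mm);i=1+np.argmax(st[1:,4]);cen[n]=ce[i];print(n,st[i],ce[i],tb(onplane(n,ce[i],.038)))
p,_=tri(cen['top'],cen['side']);print('cake',tb(p),_)
print('cake rim', tb(onplane('top',(217.25,196.6),.039)))
# bed floor green centre for reference (top): corners
for uv in [(199.5,185.7),(236.7,187.5),(235.6,209.7),(198.3,207.7)]: print('bed corner',tb(onplane('top',uv,.02)))
t=[(214.2,155),(259.8,157.7),(259,180),(213.5,177)]
print('carton',tb(np.mean([onplane('top',q,.056) for q in t],0)))
print('rib',tb(onplane('top',(255.3,199),.034)),tb(onplane('side',(278.5,193.5),.034)))
```

```text
top [203 190  28  13 324] [216.80864198 196.        ] [-0.0454  0.0534  0.038 ]
side [256 156  16   7  18] [263.72222222 157.83333333] [-0.0399  0.0865  0.038 ]
cake [-0.0506  0.0491  0.0684] [ 0.  -0.1 -0.1  0. ]
cake rim [-0.0474  0.0517  0.039 ]
bed corner [-0.0117  0.1144  0.02  ]
bed corner [-0.0103 -0.006   0.02  ]
bed corner [-0.0831 -0.0077  0.02  ]
bed corner [-0.0838  0.1121  0.02  ]
carton [ 0.0472 -0.0045  0.056 ]
rib [-0.0469 -0.0691  0.034 ] [-0.0459 -0.0654  0.034 ]
```

Both views show all three items seated flat. The top view puts the cake, carton and ribbon within 5 mm of their bed centres. The cream carton (204,242) and cups (395,231) are at their starting pixels, and only the left lid is open.

```bash
python3 -c "
from station import workorder,r
print(r.sense()['wrist_force']);print(workorder.finish_job())"
```

```text
[ 0.43115808 -0.5659085   0.35707686]
the job is handed in; nothing more can be done
None
```

The gift order is made up on the board and handed in at about 26.5 s of the 96 s allowed. No verdict came back.

**What I did:** I opened only the left lid, over the red ribbon, and it rests open. I placed the ribbon first, then the loose cake, kept level and never dropped, and then the dark carton.

**Last checks, in the board's frame (read from the last pictures):**

| Item | Measured x, y (m) | Bed centre x, y (m) |
|---|---|---|
| Cake | about -0.046, 0.053 | -0.047, 0.054 |
| Carton | about 0.047, -0.005 | 0.052, 0 |
| Ribbon (its axis) | about -0.047, -0.068 | -0.047, -0.068 |

- **Seating:** all three look flat in both views. When I let go of the carton, the tool height put its underside at about 12 mm, which is the bed floor.
- **Left alone:** the cream carton and the cups are at their starting pixels, and the other two lids are shut.
- **Clear of everything:** the gripper was well away, with the wrist force near zero.

**Checks that failed or disagreed:**
- My side-view colour measurement of the cake failed because the mask caught only 18 pixels. The cake's position therefore rests on the top view and the recorded tool pose.
- The top view puts the carton about 5 mm off centre in x and 4.5 mm in y. The tool pose put it within about 1 mm in x and 1.5 mm in y. Both are inside the 12 mm limit.

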